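Temperature check of the open topping pan

ROBOT

A 7-joint arm with a two-finger parallel gripper is mounted at the origin on the work surface. World frame = base frame: x ahead of the robot, y to its left, z up, the work surface at z = 0. Lengths are in m, angles in rad, forces in N, time in s.
With the tool pointing down it reaches from about 0.4 to 0.85 m from the base axis. Payload 10.4 kg.
Tool frame: the origin (TCP) lies at the centre of the arm's flange, where the gripper is bolted on; the fingertips stand 173 mm ahead of it and the grasp point (between the pads) lies 155 mm ahead of it; z points along the fingers, y is the line along which they close (so a half turn about z gives the same grasp; the last joint's range is limited). The gripper opens to 85 mm and grips with 20 to 120 N. Pads are 22 mm wide; open, the fingers measure 114 mm over their backs; the gripper's body (76 mm by 85 mm) begins 54 mm behind the grasp point. The pads swing forward as they close: fully open they stand 13 mm farther back than shut.
Start: joints at [1.134, 0.332, -0.065, 1.46, 0.022, 1.35, -0.088], TCP at [0.251, -0.572, 0.405] pointing down, gripper open.
Joint ranges: [-2.6, 2.6], [-0.5, 2.12], [-1.47, 1.34], [0.16, 2.42], [-1.27, 4.41], [0.06, 2.06], [-2.6, 2.6]. Speed limits (rad/s): [2.22, 2.22, 2.79, 2.79, 3.14, 3.14, 3.14].

INTERFACE

Orientations are given as a unit quaternion [x, y, z, w].
In Python, from workcell import manip, viewer, finder gives the robot as it stands.
- The arm moves only by the tool arm_command, never from a script. Its argument "plan" is a list of rows, each an object with "dp": the shift along the tool's x, y, z in mm, a list of three; "spin": the turn about the tool's z in rad. A call has 1 to 5 rows; each row shifts and turns the commanded pose from where the row before left it, along the tool's axes as they then stand; what a row does not reach is not made up. A row lasts 1/10 s, in which the tool goes at most 50 mm and 8.59 degrees, less where a joint would pass 70% of its speed; a pose out of reach is approached as far as the arm can. A call is refused whole if a number of a shift passes 50 or a number of a turn 0.15, either way. A call with a gripper value outside its range is refused whole. "grip" is the closure, from -1 (fully open) to 1 (shut), set as the call begins (left out, the last holds). The fingers move at their own pace and stop on an object; "newtons" is the grip in N (left out, the last holds). Time passes only in rows, so rows that do not move let the fingers close. It gives the time, the measured TCP pose, the force, the opening and the grip force at its end, in the units of the state.
- manip.get_obs(): the state, without advancing time (a new reading comes with each control period).
- viewer.camera(name): name is "scene" or "top"; returns the picture (384x512x3 uint8, blue, green, red); there is no depth.
- viewer.camera_params(name): a dict with "vertical_fov" (degrees; the focal length in pixels is half the picture's height over the tangent of half this angle, whatever the lens; pixels are square), "cx", "cy" (the principal point, pixels), "k1" (the pictures are not rectified: a ray, as slopes to the right and down, at radius r is drawn at 1 + k1 r^2 times it, then the intrinsics apply), "R" (3x3) and "t" (3): a world point X has camera coordinates R X + t. Camera axes: x right, y down, z forward; pixel columns grow to the right and rows downward; lengths in m; the calibration is good to about 2 mm. A picture is of the moment at which its call begins. camera_params takes no time and is no camera call.
- manip.hand_in(): hands the job in; it is judged then, once.
Trained networks look in the newest picture that a camera, given by its name, has taken for a name from the list of things; names that differ only in an ending like _2 or _b are one class to them, and where a whole thing is asked for, a point or a joint stands for the part that bears it (a point fixed in the world has none). Each returns a list of dicts, best first, with "score" (0 to 1); they miss things now and then, are a little off and sometimes report something else, mostly with a low value. They report only what shows in the picture. A call takes as long as a camera call. They do not tell look-alikes from the thing itself.
- finder.find_in(camera, thing): "position" ([x, y, z] in m, in world coordinates, good to about 4 mm: the middle of the surface that is visible of it).
The state is a dict: "clock": time; "joint_pos": joint angles; "joint_velocities": joint speeds; "tau": joint torques, N m; "position": TCP position; "ee_rot": TCP orientation; "ft_force": force on the tool from outside, world axes, zero at the start; "torque": the same for the moment, N m; "grip_width": opening from 0.0 (shut) to 1.0 (fully open); "grasp_force": force on a finger pad.
Only numpy, scipy, OpenCV 4.12 (cv2) and the standard library are available. Lean on these libraries where they do the work, as an engineer would, in place of code of your own. Each camera call takes 0.05 s, during which the arm holds its last target. There are 200 camera calls.

TASK

One of the three pans in the chilled topping rail has been left without its lid: take the infrared thermometer from its bench holder, aim it at the middle of the doughnut bites in that open pan, lens 5 to 20 cm from them and pointing at least 30 degrees below level to see over the pan's wall, and hold it steady for two seconds without touching the rail. Then stand the thermometer back in its holder, and after that set the spare lid from the bench squarely on the open pan. Set both down rather than drop them, and leave the other two lids and everything else on the bench where they are.

Things in the scene. Friction and masses are not known exactly. Their poses are not given: they have to be found in the camera images.
- rail: Fixed steel topping rail, a low box 235 (its x) x 385 (its y) x 100 mm high with three equal pans let into its top in a row along y. Origin: centre of its underside, on the bench; z up; its x is within 10 degrees of the robot's. Top and pan rims are flat at 100 mm. Pan mouths 152 (x) x 84 (y) mm, centres 116 mm apart, floors at 35 mm.
- pan_1 (a point): Centre of the pan at the rail's +y end, 65 mm above the bench (35 mm below the rim), where the tops of the bites lie. Axes as the rail's. One of the three pans (it varies) has no lid and shows doughnut bites, balls about 35 mm across that fill it to this height; the other two are covered.
- pan_2 (a point): The same point of the middle pan.
- pan_3 (a point): The same point of the pan at the rail's -y end.
- lid_a: Steel pan lid lying on one of the pans; leave it. Plate 174 (x) x 106 (y) x 4 mm over a 136 x 68 x 8 mm locating step that drops loosely into the pan's mouth. Origin: centre of the underside of the step; z up. Seated, the origin is 92 mm above the bench, straight above the pan's centre. Strap handle as on spare_lid.
- lid_b: A second, equal lid, lying on another of the pans; leave it.
- spare_lid: Third, equal lid, 0.17-0.34 kg, flat on the bench (origin on the bench) left or right in front of the rail. Strap handle: level bar 76 mm along the lid's x, 14 wide (y), 10 thick, centre straight above the origin at 38 mm, on feet at x = +-31 mm; plate top at 12 mm. Fits the pan either way round, its x along the rail's x, with 8 mm play each way; seated, origin at 92 mm.
- thermometer: Pistol-shaped infrared thermometer, 0.15-0.31 kg, reads continuously (no trigger). Stands in the holder. Origin: centre of its foot's underside; z up; x the way it points. Foot 44 (x) x 34 (y) x 14 mm; handle 36 x 30, leaning 5 degrees forward; head a level box 40 mm wide (y), 44 high, x -37 to +78 mm, centre 121 mm up, then a 36 mm snout. Grip across the head from above near x = 12 mm.
- lens (a point): Centre of the thermometer's lens, at (95, 0, 121) mm from its origin. Axes as the thermometer's: it looks straight out along +x.
- holder: Fixed holder: base plate 130 x 100 x 12 mm with an upright open pocket. Origin: underside, below where the thermometer's foot centre stands; axes as the thermometer's standing in it. Pocket inside: x -27 to +35 mm, y -24 to +24 mm, floor at 12 mm, rim at 62 mm. Left or right in front of the rail, on the other side from the spare lid.
- shaker: Bystander: steel sugar shaker, 76 mm across, 120 mm high, origin under its centre.
- squeeze_bottle: Bystander: clear squeeze bottle, 58 mm across, 190 mm high, origin under its centre.
- bowl: Bystander: steel bowl, 200 mm across, 85 mm high, origin under its centre.
- jug: Bystander: white mug-shaped measure, 96 mm across, 110 mm high, origin under its centre.
- spatula: Bystander: spatula lying on the bench between the robot and the rail.
- brush: Bystander: pastry brush lying on the bench at the left.
There are look-alikes about, which are no part of the job. Leave any red look-alike of the spare_lid alone.

How it is judged:
On the way, in this order (a step that is already met when the one before it is completed fails the run):
1. the thermometer is held steady, aimed within 2 cm of the middle of the uncovered pan, lens 5 to 20 cm away, 30 degrees or more below level (angle between lens's own x axis and vertical above 2.094 rad and linear speed of thermometer below 0.03 m/s and angular speed of thermometer below 0.15 rad/s and ((x of pan_1 in the frame of lens between 0.05 and 0.2 m and y of pan_1 in the frame of lens between -0.02 and 0.02 m and z of pan_1 in the frame of lens between -0.02 and 0.02 m and horizontal distance between each of lid_a, lid_b, spare_lid and pan_1 above 0.06 m) or (x of pan_2 in the frame of lens between 0.05 and 0.2 m and y of pan_2 in the frame of lens between -0.02 and 0.02 m and z of pan_2 in the frame of lens between -0.02 and 0.02 m and horizontal distance between each of lid_a, lid_b, spare_lid and pan_2 above 0.06 m) or (x of pan_3 in the frame of lens between 0.05 and 0.2 m and y of pan_3 in the frame of lens between -0.02 and 0.02 m and z of pan_3 in the frame of lens between -0.02 and 0.02 m and horizontal distance between each of lid_a, lid_b, spare_lid and pan_3 above 0.06 m))), for 1.5 s.
2. the thermometer stands in its holder again, let go (x of thermometer in the frame of holder between -0.015 and 0.015 m and y of thermometer in the frame of holder between -0.015 and 0.015 m and z of thermometer in the frame of holder below 0.018 m and angle between thermometer's own z axis and vertical below 0.15 rad and linear speed of thermometer below 0.02 m/s and angular speed of thermometer below 0.15 rad/s and contact force between the fingers and thermometer below 0.1 N), for 0.2 s.
At the end, for the whole second after the job is handed in: Thermometer upright (within 8 degrees) on the floor of its holder's pocket; spare lid flat and seated on the pan that was open (centre within 14 mm, square to the rail within 11 degrees); both released and at rest; the other two lids within 10 mm of where they were (all of step 2 and ((horizontal distance between spare_lid and pan_1 below 0.014 m and z of spare_lid in the frame of pan_1 between 0.024 and 0.031 m) or (horizontal distance between spare_lid and pan_2 below 0.014 m and z of spare_lid in the frame of pan_2 between 0.024 and 0.031 m) or (horizontal distance between spare_lid and pan_3 below 0.014 m and z of spare_lid in the frame of pan_3 between 0.024 and 0.031 m)) and angle between spare_lid's own z axis and vertical below 0.06 rad and angle between the x axis of spare_lid and the x axis of rail, either way round below 0.2 rad and linear speed of spare_lid below 0.02 m/s and angular speed of spare_lid below 0.15 rad/s and contact force between the fingers and spare_lid below 0.1 N and distance of each of lid_a, lid_b from where it was at the start of the episode below 0.01 m); the robot touches nothing.
It fails at once if the thermometer touches the rail (contact force between thermometer and rail above 1 N).
It fails at once if one of the two lids already in place is shifted or lifted (distance of any of lid_a, lid_b from where it was at the start of the episode above 0.012 m).
It fails at once if the spare lid is dropped (linear speed of spare_lid above 0.6 m/s and contact force between the fingers and spare_lid below 0.1 N).
It fails at once if the thermometer is dropped (linear speed of thermometer above 0.6 m/s and contact force between the fingers and thermometer below 0.1 N).
It fails at once if another thing on the bench is pushed away or knocked over (distance of any of shaker, squeeze_bottle, bowl, jug, spatula, brush from where it was at the start of the episode above 0.03 m or angle between any of shaker, squeeze_bottle, bowl, jug's own z axis and vertical above 0.5 rad).
It also fails if it takes over 69 s, if anything falls off the work surface, if the arm or the gripper's body presses on something with over 40 N, if the wrist force passes 120 N, or if a joint passes its speed limit or range.

## Working session

There is one attempt and no reset: what is moved stays moved. The work goes in short steps, Python scripts to look and compute and a tool call to move; the robot and the scene stay as the last step left them, time stands still between calls to the robot, and variables do not carry over. Pictures are saved under pics/ and viewed, at most 10 in all, crops included, and the job is handed in when it is done.

Besides the shell and the picture viewer there is one more tool, called after "Emit:" as name(argument=value, ...) on one line, values as JSON. arm_command: Moves the arm, as the interface text tells. Its arguments: {"type":"object","properties":{"plan":{"type":"array","items":{"type":"object","properties":{"dp":{"type":"array","items":{"type":"number"}},"spin":{"type":"number"}}}},"grip":{"type":"number"},"newtons":{"type":"number"}},"required":["plan"]}

```bash
ls; mkdir -p pics; python3 - <<'E'
from workcell import manip, viewer, finder
import cv2, numpy as np
a=viewer.camera("scene");b=viewer.camera("top")
cv2.imwrite("pics/s0.png",a);cv2.imwrite("pics/t0.png",b)
for c in("scene","top"):
    p=viewer.camera_params(c);print(c,{k:np.round(v,4).tolist() for k,v in p.items()})
    for n in("thermometer","holder","spare_lid","rail","lens","shaker","squeeze_bottle","bowl","jug","spatula","brush"):
        print(n,[(np.round(d["position"],3).tolist(),round(d["score"],2)) for d in finder.find_in(c,n)])
o=manip.get_obs();print({k:np.round(v,3).tolist() for k,v in o.items()})
E
```

```text
pics
scene {'vertical_fov': 50.1044, 'cx': 250.0567, 'cy': 189.8048, 'k1': 0.0316, 'R': [[0.8078, 0.5891, -0.02], [0.3976, -0.5696, -0.7193], [-0.4352, 0.5731, -0.6944]], 't': [-0.3338, -0.1285, 1.6469]}
thermometer [([0.412, 0.343, 0.136], 0.58), ([0.703, -0.038, 0.092], 0.23)]
holder [([0.421, 0.337, 0.011], 0.55)]
spare_lid [([0.188, -0.306, 0.014], 0.91), ([0.418, -0.371, 0.012], 0.87)]
rail [([0.707, -0.034, 0.094], 0.85)]
lens [([0.413, 0.343, 0.137], 0.78), ([0.702, -0.038, 0.098], 0.6)]
shaker [([0.603, 0.353, 0.078], 0.88)]
squeeze_bottle [([0.669, -0.397, 0.117], 0.84)]
bowl [([0.428, -0.569, 0.037], 0.74)]
jug [([0.517, 0.526, 0.083], 0.98)]
spatula [([0.413, 0.062, 0.006], 0.62)]
brush [([0.418, 0.499, 0.018], 0.52)]
top {'vertical_fov': 49.4672, 'cx': 252.3952, 'cy': 191.7517, 'k1': -0.1469, 'R': [[-0.0262, -0.9997, -0.0002], [-0.9839, 0.0258, -0.1766], [0.1765, -0.0045, -0.9843]], 't': [-0.025, 0.4557, 1.5529]}
thermometer [([0.409, 0.347, 0.153], 0.88)]
holder [([0.41, 0.347, 0.152], 0.66)]
spare_lid [([0.181, -0.3, 0.016], 0.94), ([0.412, -0.363, 0.009], 0.73)]
rail [([0.631, 0.018, 0.1], 0.92)]
lens [([0.408, 0.345, 0.152], 0.62)]
shaker [([0.585, 0.373, 0.112], 0.6)]
squeeze_bottle [([0.641, -0.375, 0.122], 0.64)]
bowl [([0.464, -0.597, 0.03], 0.6), ([0.523, 0.559, 0.055], 0.58), ([0.376, 0.337, 0.017], 0.42), ([0.408, -0.363, 0.012], 0.39)]
jug [([0.522, 0.559, 0.053], 0.8)]
spatula [([0.406, 0.077, 0.002], 0.61), ([0.676, 0.134, 0.104], 0.26)]
brush [([0.365, 0.488, 0.017], 0.6)]
{'clock': 1.2, 'joint_pos': [1.134, 0.332, -0.065, 1.46, 0.022, 1.35, -0.088], 'joint_velocities': [0.001, 0.002, 0.001, -0.001, 0.0, 0.0, 0.004], 'tau': [0.0, -62.523, 0.049, -39.183, 0.016, 0.002, -0.0], 'position': [0.251, -0.572, 0.405], 'ee_rot': [0.979, 0.205, 0.0, 0.0], 'ft_force': [-0.524, 0.294, 0.281], 'torque': [-0.006, -0.025, 0.017], 'grasp_force': 0.0, 'grip_width': 0.998}
```

View pics/s0.png

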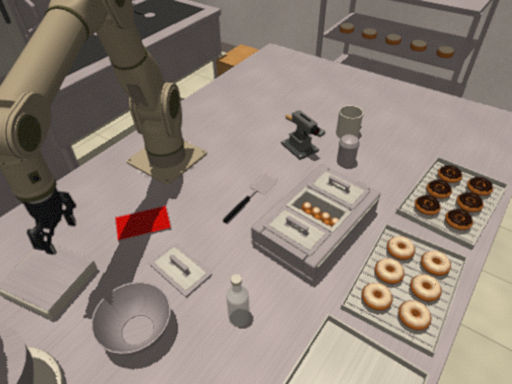

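View pics/t0.png

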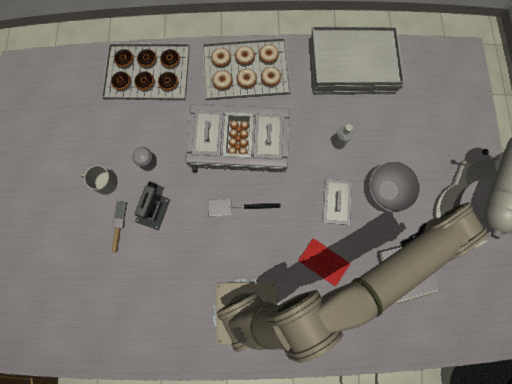

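Scene: the open pan with bites is the middle one, top (238,135) / scene (320,214). Lid candidates are red at top (325,262) / scene (143,222) and bare steel at top (337,201) / scene (180,268). The steel one fits, since the red one is the named look-alike. The thermometer is at top (152,203) / scene (302,130). Next are enlarged, rectified crops.

```bash
cat > h.py <<'E'
import numpy as np, cv2
from workcell import manip, viewer, finder
def proj(c,X):
    p=viewer.camera_params(c);f=192/np.tan(np.radians(p["vertical_fov"])/2)
    q=np.atleast_2d(X)@np.array(p["R"]).T+np.array(p["t"]);s=q[:,:2]/q[:,2:]
    s=s*(1+p["k1"]*(s**2).sum(1,keepdims=True))
    return s*f+[p["cx"],p["cy"]]
def rect(c,img,cen,z,w,h,ppm=1.0):
    # panel w x h px, ppm px per mm; up=+x, left=+y
    u,v=np.meshgrid(np.arange(w),np.arange(h))
    X=np.stack([cen[0]-(v-h/2)/ppm/1e3,cen[1]-(u-w/2)/ppm/1e3,np.full(u.shape,z)],-1).reshape(-1,3)
    m=proj(c,X).reshape(h,w,2).astype(np.float32)
    return cv2.remap(img,m[...,0],m[...,1],cv2.INTER_CUBIC)
def T(x,y,yaw,z=0):
    c,s=np.cos(yaw),np.sin(yaw);M=np.eye(4);M[:2,:2]=[[c,-s],[s,c]];M[:3,3]=[x,y,z];return M
E
python3 - <<'E'
from h import *
from scipy.optimize import fsolve
def un(c,uv,z): return fsolve(lambda a:proj(c,[a[0],a[1],z])[0]-uv,[.5,0])
print(un("top",(238,135),.1),un("top",(337,201),.012),un("top",(152,200),.143),un("scene",(180,268),.012))
rows=[]
I={"top":cv2.imread("pics/t0.png"),"scene":cv2.imread("pics/s0.png")}
rc=np.round(un("top",(238,135),.1),2);print(rc)
for c in I:
    ps=[rect(c,I[c],rc,.1,440,290),rect(c,I[c],(.41,.34),.143,180,290),rect(c,I[c],(.41,-.36),.012,180,290)]
    for p in ps:
        h,w=p.shape[:2]
        for k in range(0,w,50):cv2.line(p,(k+ (w//2)%50,0),(k+(w//2)%50,4),(0,255,255),1)
        for k in range(0,h,50):cv2.line(p,(0,k+(h//2)%50),(4,k+(h//2)%50),(0,255,255),1)
    rows.append(np.hstack(ps))
cv2.imwrite("pics/r1.png",np.vstack(rows))
E
```

```text
[0.66364426 0.01204837] [ 0.41472631 -0.36603939] [0.41591122 0.32484013] [ 0.41724416 -0.3655456 ]
[0.66 0.01]
```

View pics/r1.png

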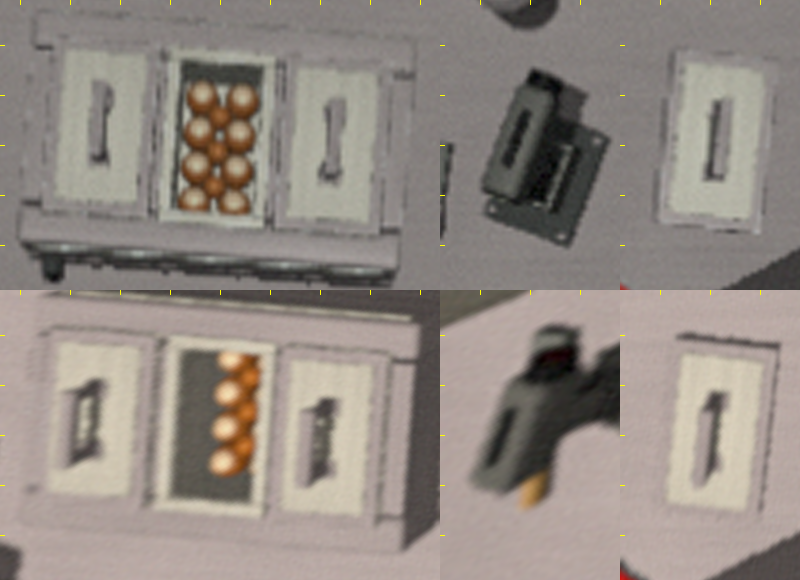

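The crop confirms it. The steel lid with the strap handle (top panel about (718,140)) is a bare-steel twin of the seated lids, so it is the spare. The bites are in the middle pan, centred at about (218,139) in the panel. Next I refine the poses with an edge fit in both cameras.

```bash
cat > fit.py <<'E'
from h import *
from scipy.optimize import minimize
def rectl(x0,x1,y0,y1,z): 
    c=np.array([[x0,y0,z],[x1,y0,z],[x1,y1,z],[x0,y1,z]]);return [(c[i],c[(i+1)%4]) for i in range(4)]
def pts(L,n=40): return np.concatenate([a+(b-a)*np.linspace(.05,.95,n)[:,None] for a,b in L])
RAIL=rectl(-.1175,.1175,-.1925,.1925,.1)
LID=rectl(-.087,.087,-.053,.053,.012)
seat=[(a+[0,dy,.092],b+[0,dy,.092]) for a,b in LID for dy in(-.116,.116)]
HEAD=rectl(-.037,.078,-.02,.02,.155)
def move(P,p): M=T(*p);return P@M[:3,:3].T+M[:3,3]
def grad(I,s=1.0):
    g=cv2.GaussianBlur(cv2.cvtColor(I,cv2.COLOR_BGR2GRAY).astype(np.float32),(0,0),s)
    return np.hypot(cv2.Sobel(g,-1,1,0),cv2.Sobel(g,-1,0,1))
def fit(L,p0,Is,cams=("top","scene")):
    P=pts(L);G={c:grad(Is[c]) for c in cams}
    def s(p):
        t=0
        for c in cams:
            m=proj(c,move(P,p)).astype(np.float32)
            t-=np.minimum(cv2.remap(G[c],m[:,:1],m[:,1:],cv2.INTER_LINEAR),120).mean()
        return t
    best=None
    for dx in(-.006,0,.006):
        for dy in(-.006,0,.006):
            for da in(-.05,0,.05):
                r=minimize(s,np.array(p0)+[dx,dy,da],method="Nelder-Mead",options=dict(initial_simplex=np.array(p0)+[dx,dy,da]+np.array([[0,0,0],[.004,0,0],[0,.004,0],[0,0,.04]])))
                if best is None or r.fun<best.fun:best=r
    return best.x,best.fun
E
cat > f1.py <<'E'
from fit import *
I={"top":cv2.imread("pics/t0.png"),"scene":cv2.imread("pics/s0.png")}
out={}
for n,L,p0 in(("rail",RAIL+seat,(.667,.013,-.07)),("lid",LID,(.417,-.369,-.115)),("head",HEAD,(.405,.345,-.35))):
    for cams in(("top","scene"),("top",),("scene",)):
        p,f=fit(L,p0,I,cams);print(n,cams,np.round(p,4),round(f,1))
        if len(cams)==2:out[n]=(L,p)
def panel(c,box,sc):
    x0,y0,w,h=box;q=cv2.resize(I[c][y0:y0+h,x0:x0+w],None,fx=sc,fy=sc,interpolation=cv2.INTER_CUBIC)
    for L,p in out.values():
        for a,b in L:
            m=((proj(c,move(np.array([a,b]),p))+.5-[x0,y0])*sc-.5).astype(int)
            cv2.line(q,tuple(map(int,m[0])),tuple(map(int,m[1])),(0,255,0),1)
    return q
g=[panel("top",(182,100,112,75),3.5),panel("scene",(245,155,140,125),2.4),panel("top",(130,170,45,60),4.5),panel("scene",(275,100,55,60),4.5),panel("top",(315,172,45,58),4.5),panel("scene",(145,240,70,60),4.5)]
W=np.zeros((600,800,3),np.uint8);x=0
W[:262,:392]=g[0][:262,:392];W[:300,400:736]=g[1]
for q in g[2:]:
    h,w=q.shape[:2]; w=min(w,800-x); W[310:310+h,x:x+w]=q[:290,:w];x+=w+4
    if x>=800:break
cv2.imwrite("pics/ov1.png",W)
E
python3 f1.py
```

```text
Traceback (most recent call last):
  File "f1.py", line 6, in <module>
    p,f=fit(L,p0,I,cams);print(n,cams,np.round(p,4),round(f,1))
        ~~~^^^^^^^^^^^^^
  File "fit.py", line 26, in fit
    r=minimize(s,np.array(p0)+[dx,dy,da],method="Nelder-Mead",options=dict(initial_simplex=np.array(p0)+[dx,dy,da]+np.array([[0,0,0],[.004,0,0],[0,.004,0],[0,0,.04]])))
  File "fit.py", line 19, in s
    m=proj(c,move(P,p)).astype(np.float32)
      ~~~~^^^^^^^^^^^^^
  File "h.py", line 4, in proj
    p=viewer.camera_params(c);f=192/np.tan(np.radians(p["vertical_fov"])/2)
ValueError: time passes only in moves, steps and waits
```

Too many camera_params calls, so I'll cache them.

```bash
sed -i 's/^def proj/CP={c:viewer.camera_params(c) for c in("top","scene")}\ndef proj/; s/p=viewer.camera_params(c);/p=CP[c];/' h.py
timeout 300 python3 f1.py
```

```text
rail ('top', 'scene') [ 0.6753  0.0059 -0.0812] -96.7
rail ('top',) [0.6455 0.027  0.0124] -51.9
rail ('scene',) [ 0.6766  0.007  -0.0828] -60.1
lid ('top', 'scene') [ 0.4248 -0.372  -0.1213] -117.2
lid ('top',) [ 0.416  -0.3688 -0.1272] -49.3
lid ('scene',) [ 0.4246 -0.3726 -0.1033] -73.7
head ('top', 'scene') [ 0.4024  0.3538 -0.3645] -220.8
head ('top',) [ 0.3904  0.359  -0.3611] -105.6
head ('scene',) [ 0.3973  0.3555 -0.3585] -117.4
```

View pics/ov1.png

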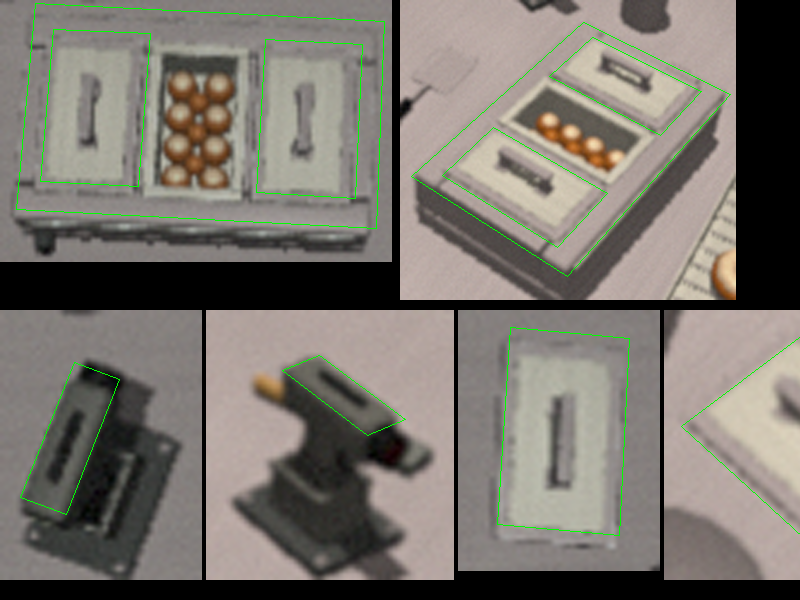

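```bash
python3 - <<'E'
from h import *
I={"top":cv2.imread("pics/t0.png"),"scene":cv2.imread("pics/s0.png")}
for c in I:
  for n,cen,z,w,h in(("rail",(.667,.013),.104,460,300),("spare",(.415,-.368),.012,180,260)):
    p=rect(c,I[c],cen,z,w*2,h*2,2.0)
    hsv=cv2.cvtColor(p,cv2.COLOR_BGR2HSV).astype(int);b,g,r=[p[...,k].astype(int) for k in range(3)]
    # greenish-white vs pinkish bench
    d=g-(r+b)//2
    m=((d>np.percentile(d,50)+4)&(hsv[...,2]>120)).astype(np.uint8)
    m=cv2.morphologyEx(m,cv2.MORPH_OPEN,np.ones((5,5)))
    k,lab,st,ce=cv2.connectedComponentsWithStats(m)
    for i in range(1,k):
        if st[i,4]>4000:
            q=np.argwhere(lab==i)[:,::-1].astype(np.float32)
            (u,v),(a,bb),ang=cv2.minAreaRect(q)
            print(c,n,"x %.4f y %.4f"%(cen[0]-(v-h)/2e3,cen[1]-(u-w)/2e3),"size %.0f %.0f ang %.1f"%(a/2,bb/2,ang),st[i,4]//4)
E
```

```text
top rail x 0.6661 y 0.0133 size 108 178 ang 4.3 6004
top rail x 0.6773 y 0.1296 size 84 151 ang 4.3 10032
top rail x 0.6584 y -0.1020 size 84 151 ang 3.2 10123
top spare x 0.4144 y -0.3667 size 83 151 ang 6.4 10094
scene rail x 0.6706 y 0.0114 size 112 177 ang 4.2 7191
scene rail x 0.6774 y 0.1316 size 85 150 ang 3.7 8305
scene rail x 0.6590 y -0.0995 size 83 152 ang 4.2 9250
scene spare x 0.4136 y -0.3640 size 85 153 ang 6.1 10450
```

```bash
cat > plan.py <<'E'
from h import *
import sys, json
def state():
    o=manip.get_obs();x,y,z,w=o["ee_rot"]
    return np.array(o["position"]),np.arctan2(2*(x*y+z*w),1-2*(y*y+z*z)),o
def plan(wps,step=45,p=None,yaw=None):
    """wps: (x,y,z,yaw of tool x[,step]); prints rows of dp mm and spin"""
    if p is None:p,yaw,o=state()
    p=p.copy();rows=[]
    for wp in wps:
        t=np.array(wp[:3]);s=wp[4] if len(wp)>4 else step
        dy=(wp[3]-yaw+np.pi)%(2*np.pi)-np.pi if wp[3] is not None else 0
        n=max(int(np.ceil(np.linalg.norm(t-p)*1e3/s)),int(np.ceil(abs(dy)/.14)),1)
        yt=yaw+dy
        for i in range(n):
            d=(t-p)/(n-i);c,sn=np.cos(yaw),np.sin(yaw)
            dp=np.round([1e3*(d[0]*c+d[1]*sn),1e3*(d[0]*sn-d[1]*c),-1e3*d[2]]).astype(int)
            sp=round(-(yt-yaw)/(n-i),2)
            p=p+np.array([dp[0]*c+dp[1]*sn,dp[0]*sn-dp[1]*c,-dp[2]])/1e3
            yaw-=sp;r={"dp":dp.tolist()}
            if sp:r["spin"]=sp
            rows.append(r)
        rows.append("--")
    k=0
    for r in rows:print(json.dumps(r) if r!="--" else r)
    print("end",np.round(p,4),round(yaw,4))
E
python3 - <<'E'
from plan import *
th=-.3645;g=np.array([.4024,.3538])+.008*np.array([np.cos(th),np.sin(th)])
print(g,state()[1])
plan([(.50,-.10,.405,.413+1.2),(*g,.39,th+np.pi),(*g,.34,th+np.pi)])
E
```

```text
[0.40987442 0.35094814] 0.4138078216735234
{"dp": [35, -28, 0], "spin": -0.1}
{"dp": [37, -24, 0], "spin": -0.1}
{"dp": [40, -20, 0], "spin": -0.1}
{"dp": [41, -16, 0], "spin": -0.1}
{"dp": [43, -12, 0], "spin": -0.1}
{"dp": [44, -8, 0], "spin": -0.1}
{"dp": [44, -3, 0], "spin": -0.1}
{"dp": [45, 1, 0], "spin": -0.1}
{"dp": [44, 6, 0], "spin": -0.1}
{"dp": [43, 10, 0], "spin": -0.1}
{"dp": [42, 14, 0], "spin": -0.1}
{"dp": [41, 19, 0], "spin": -0.1}
--
{"dp": [41, -6, 1], "spin": -0.11}
{"dp": [42, -2, 1], "spin": -0.11}
{"dp": [42, 3, 1], "spin": -0.1}
{"dp": [41, 7, 1], "spin": -0.11}
{"dp": [40, 11, 2], "spin": -0.1}
{"dp": [39, 15, 1], "spin": -0.11}
{"dp": [37, 19, 2], "spin": -0.1}
{"dp": [35, 23, 1], "spin": -0.11}
{"dp": [32, 27, 2], "spin": -0.1}
{"dp": [29, 30, 1], "spin": -0.11}
{"dp": [26, 33, 2], "spin": -0.1}
--
{"dp": [0, 0, 25]}
{"dp": [0, 0, 25]}
--
end [0.41   0.3508 0.3397] 2.7738
```

Emit:
arm_command(plan=[{"dp": [35, -28, 0], "spin": -0.1}, {"dp": [37, -24, 0], "spin": -0.1}, {"dp": [40, -20, 0], "spin": -0.1}, {"dp": [41, -16, 0], "spin": -0.1}, {"dp": [43, -12, 0], "spin": -0.1}], grip=-1)

```text
clock: 1.7
position: [0.3556, -0.374, 0.4049]
ee_rot: [0.897, 0.443, -0.0, 0.0]
ft_force: [1.3, -0.8, -0.0]
grip_width: 1.0
grasp_force: 0.0
```

Emit:
arm_command(plan=[{"dp": [44, -8, 0], "spin": -0.1}, {"dp": [44, -3, 0], "spin": -0.1}, {"dp": [45, 1, 0], "spin": -0.1}, {"dp": [44, 6, 0], "spin": -0.1}, {"dp": [43, 10, 0], "spin": -0.1}])

```text
clock: 2.2
position: [0.4591, -0.1771, 0.4051]
ee_rot: [0.759, 0.651, 0.0, 0.0]
ft_force: [0.2, 0.4, -0.3]
grip_width: 0.995
grasp_force: 0.0
```

Emit:
arm_command(plan=[{"dp": [42, 14, 0], "spin": -0.1}, {"dp": [41, 19, 0], "spin": -0.1}, {"dp": [41, -6, 1], "spin": -0.11}, {"dp": [42, -2, 1], "spin": -0.11}, {"dp": [42, 3, 1], "spin": -0.1}])

```text
clock: 2.7
position: [0.4757, 0.0252, 0.4017]
ee_rot: [0.566, 0.824, 0.0, 0.0]
ft_force: [0.9, 0.7, 0.2]
grip_width: 0.997
grasp_force: 0.0
```

Emit:
arm_command(plan=[{"dp": [41, 7, 1], "spin": -0.11}, {"dp": [40, 11, 2], "spin": -0.1}, {"dp": [39, 15, 1], "spin": -0.11}, {"dp": [37, 19, 2], "spin": -0.1}, {"dp": [35, 23, 1], "spin": -0.11}])

```text
clock: 3.2
position: [0.4335, 0.2291, 0.3949]
ee_rot: [0.331, 0.944, -0.0, 0.001]
ft_force: [1.4, 0.6, -0.9]
grip_width: 1.0
grasp_force: 0.0
```

Emit:
arm_command(plan=[{"dp": [32, 27, 2], "spin": -0.1}, {"dp": [29, 30, 1], "spin": -0.11}, {"dp": [26, 33, 2], "spin": -0.1}, {"dp": [0, 0, 0]}])

```text
invalid input at $.plan[3]: expected keys dp, spin
```

Emit:
arm_command(plan=[{"dp": [32, 27, 2], "spin": -0.1}, {"dp": [29, 30, 1], "spin": -0.11}, {"dp": [26, 33, 2], "spin": -0.1}, {"dp": [0, 0, 0], "spin": 0}])

```text
clock: 3.6
position: [0.407, 0.3558, 0.3897]
ee_rot: [0.177, 0.984, 0.001, -0.001]
ft_force: [0.2, -0.6, -0.6]
grip_width: 1.002
grasp_force: 0.0
```

```bash
sed -i 's/            if sp:r\["spin"\]=sp/            r["spin"]=sp/' plan.py
python3 - <<'E'
from fit import *
from plan import state,plan
I={c:viewer.camera(c) for c in("top","scene")}
for c in I:cv2.imwrite(f"pics/{c}1.png",I[c])
p,y,o=state();print(np.round(p,4),y,np.round(o["joint_pos"],2))
# thermometer: head top + base-plate independent refit using the earlier unoccluded pictures, finer score
J={"top":cv2.imread("pics/t0.png"),"scene":cv2.imread("pics/s0.png")}
q=np.array([.4024,.3538,-.3645]);s=4
tiles=[]
for c,b in(("top",(125,165,60,70)),("scene",(265,95,75,70))):
    x0,y0,w,h=b
    for K in(J,I):
        t=cv2.resize(K[c][y0:y0+h,x0:x0+w],None,fx=s,fy=s,interpolation=cv2.INTER_CUBIC)
        if K is J:
            F=HEAD+rectl(-.027,.035,-.024,.024,.062)+rectl(.078,.095,-.018,.018,.133)
            for a,bb in F:
                m=((proj(c,move(np.array([a,bb]),q))+.5-[x0,y0])*s-.5).astype(int)
                cv2.line(t,tuple(map(int,m[0])),tuple(map(int,m[1])),(0,255,0),1)
        tiles.append(t)
W=np.zeros((570,700,3),np.uint8)
W[:280,:240]=tiles[0];W[285:565,:240]=tiles[1];W[:280,250:550]=tiles[2];W[285:565,250:550]=tiles[3]
cv2.imwrite("pics/th.png",W)
E
```

```text
[0.4095 0.3516 0.3895] 2.7755021450056474 [ 0.06  0.29 -1.    1.67  0.25  1.32  0.22]
```

View pics/th.png

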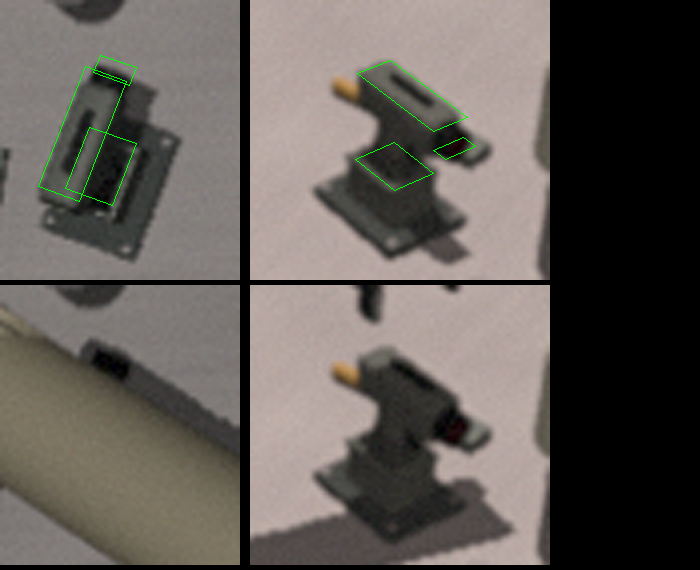

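The head and pocket wireframes sit within about 5 mm in both views, and the orange bit at (345,88) is the brush handle behind. I'll descend and grip.

Emit:
arm_command(plan=[{"dp": [0, 0, 30], "spin": 0}, {"dp": [0, 0, 30], "spin": 0}, {"dp": [0, 0, 25], "spin": 0}, {"dp": [0, 0, 15], "spin": 0}, {"dp": [0, 0, 0], "spin": 0}])

```text
clock: 4.2
position: [0.4103, 0.3494, 0.2882]
ee_rot: [0.184, 0.983, -0.001, -0.001]
ft_force: [0.3, 0.3, 1.4]
grip_width: 1.001
grasp_force: 0.0
```

Emit:
arm_command(plan=[{"dp": [0, 0, 0], "spin": 0}, {"dp": [0, 0, 0], "spin": 0}, {"dp": [0, 0, 0], "spin": 0}, {"dp": [0, 0, 0], "spin": 0}, {"dp": [0, 0, 0], "spin": 0}], grip=1, newtons=20)

```text
clock: 4.7
position: [0.4103, 0.3513, 0.2906]
ee_rot: [0.183, 0.983, 0.001, 0.001]
ft_force: [1.4, 2.1, 5.1]
grip_width: 0.461
grasp_force: 19.8
```

Emit:
arm_command(plan=[{"dp": [0, 0, -10], "spin": 0}, {"dp": [0, 0, -15], "spin": 0}, {"dp": [0, 0, -13], "spin": 0}, {"dp": [0, 0, 0], "spin": 0}, {"dp": [0, 0, 0], "spin": 0}])

```text
clock: 5.2
position: [0.41, 0.3507, 0.328]
ee_rot: [0.183, 0.983, 0.0, 0.0]
ft_force: [0.3, -0.6, -2.0]
grip_width: 0.464
grasp_force: 21.3
```

```bash
python3 - <<'E'
from h import *
I=viewer.camera("scene");cv2.imwrite("pics/s2.png",I)
J=viewer.camera("top")
a=cv2.resize(I[85:165,260:345],None,fx=4.5,fy=4.5,interpolation=cv2.INTER_CUBIC);b=cv2.resize(J[150:230,110:195],None,fx=4.5,fy=4.5,interpolation=cv2.INTER_CUBIC)
cv2.imwrite("pics/c2.png",np.hstack([a,b]))
o=manip.get_obs();print(np.round(o["position"],4),np.round(o["ft_force"],2),np.round(o["torque"],3),o["grasp_force"])
E
```

```text
[0.4099 0.3506 0.3272] [ 0.79 -0.25 -2.94] [ 0.011  0.06  -0.056] 21.251212656497955
```

View pics/c2.png

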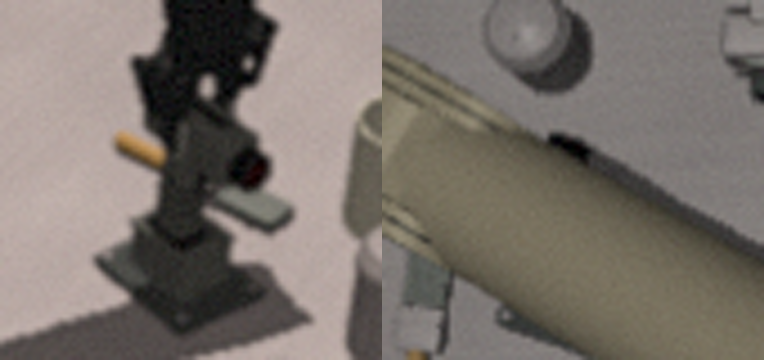

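Emit:
arm_command(plan=[{"dp": [-13, 0, 0], "spin": 0}, {"dp": [-10, 0, 0], "spin": 0}, {"dp": [-10, 0, 0], "spin": 0}, {"dp": [-10, 0, 1], "spin": 0}, {"dp": [-10, 0, 2], "spin": 0}])

```text
clock: 5.8
position: [0.4603, 0.3313, 0.3244]
ee_rot: [0.183, 0.983, -0.0, -0.0]
ft_force: [-2.6, 1.0, -1.9]
grip_width: 0.463
grasp_force: 20.6
```

```bash
cat > look.py <<'E'
from h import *
import sys
n,x0,y0,w,h,s=sys.argv[1],*map(float,sys.argv[2:7]);x0,y0,w,h=map(int,(x0,y0,w,h))
I=viewer.camera("scene");cv2.imwrite(f"pics/{n}_full.png",I)
cv2.imwrite(f"pics/{n}.png",cv2.resize(I[y0:y0+h,x0:x0+w],None,fx=s,fy=s,interpolation=cv2.INTER_CUBIC))
o=manip.get_obs();print(np.round(o["position"],4),np.round(o["ft_force"],2),np.round(o["torque"],3),o["grasp_force"],o["grip_width"])
E
python3 look.py c3 265 75 90 90 5
```

```text
[0.4618 0.3303 0.3239] [ 0.37  0.86 -1.89] [ 0.369  0.351 -0.003] 20.791471302509308 0.4641266553355666
```

View pics/c3.png

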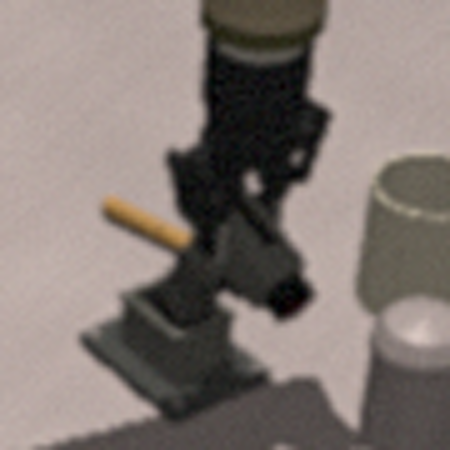

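The pitching works: the head has rotated nose-down about 20° against the pocket's front wall, with the lens at crop (290,298). I'll continue to about 41°.

Emit:
arm_command(plan=[{"dp": [-10, 0, 3], "spin": 0}, {"dp": [-10, 0, 4], "spin": 0}, {"dp": [-10, 0, 4], "spin": 0}, {"dp": [-10, 0, 6], "spin": 0}, {"dp": [-2, 0, 2], "spin": 0}])

```text
clock: 6.35
position: [0.5001, 0.3156, 0.3048]
ee_rot: [0.184, 0.983, -0.0, 0.0]
ft_force: [-1.3, -0.7, 0.6]
grip_width: 0.466
grasp_force: 20.9
```

Emit:
arm_command(plan=[{"dp": [0, 0, 0], "spin": 0}], newtons=60)

```text
clock: 6.45
position: [0.4992, 0.3162, 0.3053]
ee_rot: [0.183, 0.983, -0.0, 0.0]
ft_force: [0.3, 0.3, -1.9]
grip_width: 0.461
grasp_force: 64.7
```

Emit:
arm_command(plan=[{"dp": [0, 0, 0], "spin": 0}, {"dp": [0, 0, -30], "spin": 0}, {"dp": [0, 0, -40], "spin": 0}, {"dp": [0, 0, 0], "spin": 0}, {"dp": [0, 0, 0], "spin": 0}])

```text
clock: 6.95
position: [0.4985, 0.317, 0.3766]
ee_rot: [0.183, 0.983, 0.0, 0.001]
ft_force: [-0.5, -0.4, -2.8]
grip_width: 0.459
grasp_force: 64.9
```

```bash
python3 look.py c4 275 55 95 95 6
```

```text
[0.4984 0.3166 0.3754] [-0.48 -0.4  -2.45] [-0.044 -0.099 -0.01 ] 64.91554856300354 0.460140259877663
```

View pics/c4.png

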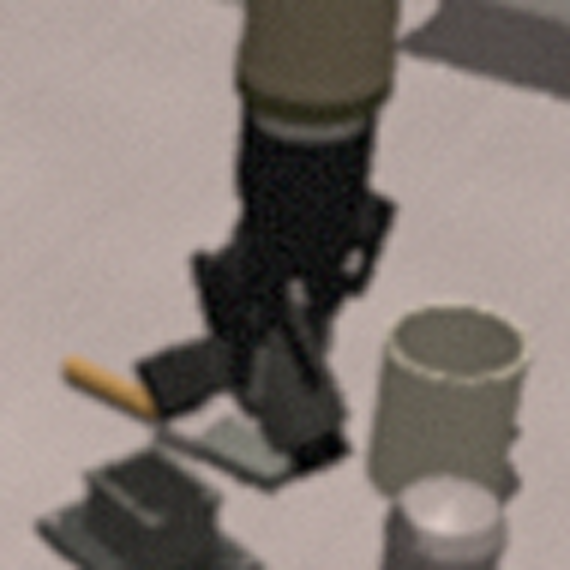

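```bash
cat > pose.py <<'E'
from h import *
def thermo(tcp,yaw,th,gx=.008,gz=.1236):
    """points local->world; yaw = heading of thermometer x"""
    def f(P):
        P=np.atleast_2d(P)-[gx,0,gz];x=P[:,0]*np.cos(th)+P[:,2]*np.sin(th);z=-P[:,0]*np.sin(th)+P[:,2]*np.cos(th)
        c,s=np.cos(yaw),np.sin(yaw)
        return np.c_[c*x-s*P[:,1],s*x+c*P[:,1],z]+tcp-[0,0,.155]
    return f
E
python3 - <<'E'
from pose import *
t=np.array([.4984,.3166,.3755])
for d in(30,35,40,45,50):
    f=thermo(t,-.368,np.radians(d))
    P=f([[.095,0,.121],[.022,.017,0],[.022,-.017,0],[-.022,.017,0],[-.022,-.017,0]])
    print(d,((proj("scene",P)+.5-[275,55])*6-.5).astype(int).tolist())
E
```

```text
30 [[351, 480], [229, 462], [187, 480], [195, 405], [153, 422]]
35 [[345, 485], [220, 449], [178, 466], [188, 389], [146, 406]]
40 [[339, 489], [212, 434], [170, 452], [182, 372], [140, 390]]
45 [[332, 492], [204, 419], [162, 437], [177, 356], [135, 373]]
50 [[324, 494], [197, 404], [155, 422], [173, 339], [131, 356]]
```

```bash
python3 - <<'E'
from pose import *
from plan import plan,state
from scipy.optimize import least_squares
t=np.array([.4984,.3166,.3755])
L=np.array([[.022,-.017,0],[-.022,-.017,0],[.095,0,.106],[.078,-.02,.143],[.078,.02,.143]])
O=np.array([[160,418],[138,369],[318,462],[292,426],[343,408]])
O=(O+.5)/6-.5+[275,55]
r=least_squares(lambda q:((proj("scene",thermo(t,-.368,q[0],q[1],q[2])(L))-O)).ravel(),[.66,.008,.1236])
print(np.degrees(r.x[0]),r.x[1:],np.round(r.fun.reshape(-1,2),1).tolist())
# candidate aim: heading 0
for th,gx,gz in((np.radians(40),.010,.120),tuple(r.x)):
    f=thermo(np.zeros(3),0.,th,gx,gz);l=f([.095,0,.121])[0];d=np.array([np.cos(th),0,-np.sin(th)])
    tgt=np.array([.668,.014,.065]);print("tcp",tgt-d*.135-l)
E
```

```text
38.07334525165676 [0.03123083 0.12533146] [[-0.7, 1.4], [-2.1, -0.7], [-1.3, 0.1], [1.6, 0.1], [1.9, -0.7]]
tcp [0.49882743 0.014      0.36064723]
tcp [0.51419562 0.014      0.34598475]
```

```bash
python3 - <<'E'
from plan import *
plan([(.512,.046,.375,np.pi-.2,30),(.517,.045,.355,np.pi-.2,12)])
E
```

```text
{"dp": [-11, -25, 0], "spin": -0.02}
{"dp": [-10, -25, 0], "spin": -0.02}
{"dp": [-10, -25, 0], "spin": -0.02}
{"dp": [-10, -25, 0], "spin": -0.02}
{"dp": [-9, -26, 0], "spin": -0.01}
{"dp": [-9, -26, 0], "spin": -0.02}
{"dp": [-8, -26, 0], "spin": -0.01}
{"dp": [-8, -26, 0], "spin": -0.02}
{"dp": [-7, -26, 0], "spin": -0.01}
{"dp": [-7, -25, 0], "spin": -0.02}
--
{"dp": [-3, 0, 10], "spin": 0.0}
{"dp": [-3, 0, 10], "spin": 0.0}
--
end [0.5175 0.0453 0.3554] 2.9439
```

Emit:
arm_command(plan=[{"dp": [-11, -25, 0], "spin": -0.02}, {"dp": [-10, -25, 0], "spin": -0.02}, {"dp": [-10, -25, 0], "spin": -0.02}, {"dp": [-10, -25, 0], "spin": -0.02}, {"dp": [-9, -26, 0], "spin": -0.01}])

```text
clock: 7.5
position: [0.5051, 0.1799, 0.3744]
ee_rot: [0.138, 0.99, -0.0, -0.001]
ft_force: [0.0, 0.5, -2.1]
grip_width: 0.464
grasp_force: 64.6
```

Emit:
arm_command(plan=[{"dp": [-9, -26, 0], "spin": -0.02}, {"dp": [-8, -26, 0], "spin": -0.01}, {"dp": [-8, -26, 0], "spin": -0.02}, {"dp": [-7, -26, 0], "spin": -0.01}, {"dp": [-7, -25, 0], "spin": -0.02}])

```text
clock: 8.0
position: [0.5113, 0.0452, 0.3745]
ee_rot: [0.099, 0.995, -0.0, -0.001]
ft_force: [0.5, -0.1, -2.7]
grip_width: 0.46
grasp_force: 64.6
```

Emit:
arm_command(plan=[{"dp": [-3, 0, 10], "spin": 0}, {"dp": [-3, 0, 10], "spin": 0}, {"dp": [0, 0, 0], "spin": 0}])

```text
clock: 8.3
position: [0.5172, 0.046, 0.3536]
ee_rot: [0.098, 0.995, 0.0, -0.002]
ft_force: [-0.6, -0.6, -2.6]
grip_width: 0.461
grasp_force: 64.6
```

```bash
cat > ov.py <<'E'
from pose import *
from plan import state
import sys
n=sys.argv[1];th,gx,gz=np.radians(float(sys.argv[2])),*map(float,sys.argv[3:5])
p,y,o=state();I={c:viewer.camera(c) for c in("scene","top")}
for c in I:cv2.imwrite(f"pics/{n}_{c}.png",I[c])
f=thermo(p,y+np.pi,th,gx,gz)
print(np.round(p,4),round(y,4),np.round(o["ft_force"],1),"lens",np.round(f([.095,0,.121])[0],4))
def box(x0,x1,y0,y1,z0,z1):
    C=np.array([[a,b,c] for a in(x0,x1) for b in(y0,y1) for c in(z0,z1)]);return [(C[i],C[j]) for i in range(8) for j in range(i) if (C[i]!=C[j]).sum()==1]
E=box(-.037,.078,-.02,.02,.099,.143)+box(-.022,.022,-.017,.017,0,.014)
tiles=[]
for c in("scene","top"):
    u=proj(c,f([.03,0,.08]))[0];s=5;x0,y0=int(u[0])-40,int(u[1])-45
    t=cv2.resize(I[c][y0:y0+90,x0:x0+80],None,fx=s,fy=s,interpolation=cv2.INTER_CUBIC)
    print(c,"crop",x0,y0)
    for a,b in E:
        m=((proj(c,f([a,b]))+.5-[x0,y0])*s-.5).astype(int)
        cv2.line(t,tuple(map(int,m[0])),tuple(map(int,m[1])),(0,255,0),1)
    m=((proj(c,f([.095,0,.121]))+.5-[x0,y0])*s-.5).astype(int)[0];cv2.circle(t,tuple(map(int,m)),3,(0,0,255),1)
    tiles.append(t)
cv2.imwrite(f"pics/{n}.png",np.hstack(tiles))
E
python3 ov.py aim 38 .031 .125
```

```text
[0.5172 0.046  0.3536] 2.9447 [-0.6 -0.6 -2.6] lens [0.5642 0.0366 0.156 ]
scene crop 237 120
top crop 187 131
```

View pics/aim.png

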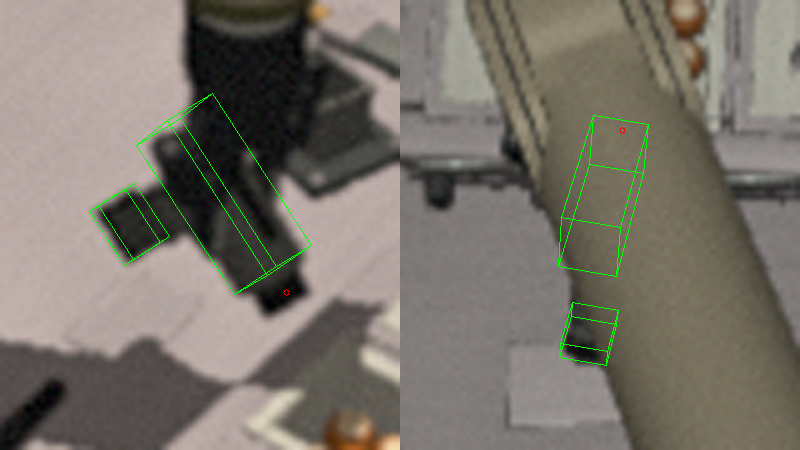

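The wireframe at 38° matches the head, foot and lens in the scene view, with the lens at crop (286,292). The aim misses by about 6 mm, so I'll make a small shift and then hold.

Emit:
arm_command(plan=[{"dp": [4, 0, 5], "spin": 0}, {"dp": [0, 0, 0], "spin": 0}, {"dp": [0, 0, 0], "spin": 0}, {"dp": [0, 0, 0], "spin": 0}, {"dp": [0, 0, 0], "spin": 0}])

```text
clock: 8.9
position: [0.5138, 0.0462, 0.3509]
ee_rot: [0.099, 0.995, -0.0, 0.0]
ft_force: [0.1, -0.0, -1.5]
grip_width: 0.463
grasp_force: 64.6
```

Emit:
arm_command(plan=[{"dp": [0, 0, 0], "spin": 0}, {"dp": [0, 0, 0], "spin": 0}, {"dp": [0, 0, 0], "spin": 0}, {"dp": [0, 0, 0], "spin": 0}, {"dp": [0, 0, 0], "spin": 0}])

```text
clock: 9.4
position: [0.5138, 0.0462, 0.3507]
ee_rot: [0.099, 0.995, -0.0, 0.0]
ft_force: [-0.2, 0.1, -3.0]
grip_width: 0.458
grasp_force: 64.6
```

Emit:
arm_command(plan=[{"dp": [0, 0, 0], "spin": 0}, {"dp": [0, 0, 0], "spin": 0}, {"dp": [0, 0, 0], "spin": 0}, {"dp": [0, 0, 0], "spin": 0}, {"dp": [0, 0, 0], "spin": 0}])

```text
clock: 9.9
position: [0.5138, 0.0462, 0.3507]
ee_rot: [0.099, 0.995, -0.0, 0.0]
ft_force: [-0.2, -0.3, -2.9]
grip_width: 0.462
grasp_force: 64.6
```

Emit:
arm_command(plan=[{"dp": [0, 0, 0], "spin": 0}, {"dp": [0, 0, 0], "spin": 0}, {"dp": [0, 0, 0], "spin": 0}, {"dp": [0, 0, 0], "spin": 0}, {"dp": [0, 0, 0], "spin": 0}])

```text
clock: 10.4
position: [0.5137, 0.0462, 0.3507]
ee_rot: [0.099, 0.995, -0.0, 0.0]
ft_force: [0.2, -0.4, -1.8]
grip_width: 0.46
grasp_force: 64.6
```

Emit:
arm_command(plan=[{"dp": [0, 0, 0], "spin": 0}, {"dp": [0, 0, 0], "spin": 0}, {"dp": [0, 0, 0], "spin": 0}, {"dp": [0, 0, 0], "spin": 0}, {"dp": [0, 0, 0], "spin": 0}])

```text
clock: 10.9
position: [0.5137, 0.0462, 0.3507]
ee_rot: [0.099, 0.995, -0.0, 0.0]
ft_force: [0.0, 0.9, -1.5]
grip_width: 0.458
grasp_force: 64.6
```

```bash
python3 - <<'E'
from plan import *
from scipy.optimize import fsolve
un=lambda c,uv,z: fsolve(lambda a:proj(c,[a[0],a[1],z])[0]-uv,[.5,0])
print("shaker",un("top",(143,156),.12),un("scene",(349,142),.12))
th=-.366;h=np.array([np.cos(th),np.sin(th)]);l=np.array([-h[1],h[0]])
O=np.array([.395,.3567])
a=O+.174*h-.018*l
print(a)
plan([(.50,.06,.40,np.pi-.2,30),(*a,.40,np.pi+th,40),(*a,.27,np.pi+th,35)])
E
```

```text
shaker [0.58680064 0.36776322] [0.60615958 0.35207956]
[0.55103345 0.27762052]
{"dp": [8, 5, -25], "spin": 0.0}
{"dp": [8, 6, -24], "spin": 0.0}
--
{"dp": [-1, 37, 0], "spin": 0.03}
{"dp": [0, 37, 0], "spin": 0.03}
{"dp": [1, 37, 0], "spin": 0.03}
{"dp": [2, 37, 0], "spin": 0.03}
{"dp": [3, 37, 0], "spin": 0.02}
{"dp": [4, 38, 0], "spin": 0.03}
--
{"dp": [0, 0, 32], "spin": -0.0}
{"dp": [0, 0, 33], "spin": -0.0}
{"dp": [0, 0, 32], "spin": -0.0}
{"dp": [0, 0, 33], "spin": -0.0}
--
end [0.5514 0.2776 0.2697] 2.7738
```

Emit:
arm_command(plan=[{"dp": [8, 5, -25], "spin": 0}, {"dp": [8, 6, -24], "spin": 0}, {"dp": [-1, 37, 0], "spin": 0.03}, {"dp": [0, 37, 0], "spin": 0.03}, {"dp": [1, 37, 0], "spin": 0.03}])

```text
clock: 11.4
position: [0.5256, 0.1692, 0.4]
ee_rot: [0.145, 0.989, -0.0, 0.0]
ft_force: [-0.8, 0.8, -0.8]
grip_width: 0.459
grasp_force: 64.8
```

Emit:
arm_command(plan=[{"dp": [2, 37, 0], "spin": 0.03}, {"dp": [3, 37, 0], "spin": 0.02}, {"dp": [4, 38, 0], "spin": 0.03}, {"dp": [0, 0, 32], "spin": 0}, {"dp": [0, 0, 33], "spin": 0}])

```text
clock: 11.9
position: [0.5512, 0.2796, 0.3343]
ee_rot: [0.182, 0.983, 0.001, 0.0]
ft_force: [-0.6, -1.0, -3.6]
grip_width: 0.46
grasp_force: 64.8
```

Emit:
arm_command(plan=[{"dp": [0, 0, 32], "spin": 0}, {"dp": [0, 0, 33], "spin": 0}, {"dp": [0, 0, 0], "spin": 0}, {"dp": [0, 0, 0], "spin": 0}])

```text
clock: 12.3
position: [0.5516, 0.2777, 0.2703]
ee_rot: [0.183, 0.983, -0.0, -0.0]
ft_force: [-0.7, -0.2, -2.0]
grip_width: 0.46
grasp_force: 64.5
```

```bash
python3 ov.py ret 38 .031 .125
```

```text
[0.5516 0.2777 0.2703] 2.7738 [-0.7 -0.2 -2. ] lens [0.5963 0.2604 0.0727]
scene crop 279 106
top crop 126 128
```

Emit:
arm_command(plan=[{"dp": [12, 0, 0], "spin": 0}, {"dp": [5, 0, -4], "spin": 0}, {"dp": [6, 0, -8], "spin": 0}, {"dp": [6, 0, -8], "spin": 0}, {"dp": [7, 0, -7], "spin": 0}], newtons=20)

```text
clock: 12.9
position: [0.5182, 0.2902, 0.2983]
ee_rot: [0.183, 0.983, 0.0, 0.001]
ft_force: [6.7, -2.2, -1.5]
grip_width: 0.461
grasp_force: 64.5
```

```bash
python3 ov.py ret2 27 .031 .125
```

```text
[0.5182 0.2902 0.2983] 2.7728 [ 6.7 -2.2 -1.5] lens [0.5697 0.2703 0.1106]
scene crop 275 97
top crop 121 134
```

Emit:
arm_command(plan=[{"dp": [0, 0, 0], "spin": 0}, {"dp": [0, 0, 0], "spin": 0}], grip=1, newtons=20)

```text
clock: 13.2
position: [0.5181, 0.2905, 0.2968]
ee_rot: [0.183, 0.983, 0.0, 0.0]
ft_force: [3.8, -1.0, -0.2]
grip_width: 0.457
grasp_force: 64.6
```

```bash
cat > pf.py <<'E'
from pose import *
from fit import grad
from scipy.optimize import differential_evolution
# edges seen by the scene camera: foot -y side, head -y side, front of head
def seg(a,b,n=15): return np.array(a)+(np.array(b)-np.array(a))*np.linspace(0,1,n)[:,None]
F=[(-.022,0),(.022,0),(.022,.014),(-.022,.014)]
S=[seg((-.022,-.017,0),(.022,-.017,0),25),seg((-.022,-.017,0),(-.022,-.017,.014)),seg((.022,-.017,0),(.022,-.017,.014)),
   seg((-.037,-.02,.099),(-.015,-.02,.099)),seg((.03,-.02,.099),(.078,-.02,.099),25),seg((.078,-.02,.099),(.078,-.02,.143)),seg((.078,-.02,.143),(.078,.02,.143)),seg((.04,-.02,.143),(.078,-.02,.143)),seg((.045,.02,.143),(.078,.02,.143))]
P=np.concatenate(S)
def pf(I,tcp,yaw,lo,hi):
    G=np.minimum(grad(I,.8),100)
    def s(q):
        m=proj("scene",thermo(tcp,yaw+np.pi,*q)(P)).astype(np.float32)
        return -float(cv2.remap(G,m[:,:1],m[:,1:],cv2.INTER_LINEAR).mean())
    r=differential_evolution(s,list(zip((np.radians(lo),0.,.11),(np.radians(hi),.045,.135))),seed=1,popsize=20,tol=1e-5)
    return np.degrees(r.x[0]),r.x[1:],r.fun
if __name__=="__main__":
    for n,t,y in(("aim",(.5172,.046,.3536),2.9447),("ret",(.5516,.2777,.2703),2.7738),("ret2",(.5182,.2902,.2983),2.7728)):
        print(n,pf(cv2.imread(f"pics/{n}_scene.png"),np.array(t),y,10,50))
E
python3 pf.py; python3 -c "
from plan import *
p,y,o=state();print(p,y,o['grasp_force'],o['ft_force'],o['torque'])"
```

```text
aim (np.float64(41.48850973725608), array([0.02435718, 0.12678029]), np.float64(-90.9347915649414))
ret (np.float64(34.33863579040799), array([0.02194824, 0.1349825 ]), np.float64(-87.54962158203125))
ret2 (np.float64(49.019519217810895), array([0.0249871 , 0.12345002]), np.float64(-83.0987777709961))
[0.5180973  0.29046453 0.29682057] 2.773273899935982 64.55665469169617 [ 3.81575425 -0.96084886 -0.20193995] [-0.20913131 -1.05059725 -0.06471693]
```

Emit:
arm_command(plan=[{"dp": [8, 0, -8], "spin": 0}, {"dp": [10, 0, -7], "spin": 0}, {"dp": [9, 0, -7], "spin": 0}, {"dp": [8, 0, -5], "spin": 0}, {"dp": [0, 0, 0], "spin": 0}])

```text
clock: 13.7
position: [0.4842, 0.3037, 0.324]
ee_rot: [0.182, 0.983, -0.0, -0.0]
ft_force: [1.3, -0.1, -1.7]
grip_width: 0.456
grasp_force: 63.5
```

```bash
cat > resid.py <<'E'
# silhouette test: thermometer's -y side polygon (foot+handle+head) dark-mask agreement outside the gripper
from pose import *
def poly(f):
    H=f([[-.037,-.02,.099],[.078,-.02,.099],[.078,-.02,.143],[.078,.02,.143],[-.037,.02,.143],[-.037,-.02,.143]])
    return H
E
python3 ov.py ret3 5 .031 .125; python3 - <<'E'
from pf import *
from plan import state
p,y,o=state()
print(pf(cv2.imread("pics/ret3_scene.png"),p,y,-15,40))
print(o["ft_force"],o["torque"])
print([ (d["score"],np.round(d["position"],3)) for d in finder.find_in("scene","thermometer")])
E
```

```text
[0.4842 0.3037 0.324 ] 2.7752 [ 1.3 -0.1 -1.7] lens [0.5434 0.281  0.1595]
scene crop 272 90
top crop 118 138
(np.float64(38.55158326803116), array([0.00272791, 0.1195332 ]), np.float64(-86.93856048583984))
[ 0.32460135  0.45066576 -2.85368096] [ 0.00020337 -0.04844865  0.05249336]
[(0.94, array([0.491, 0.294, 0.152])), (0.62, array([ 0.663, -0.107,  0.106]))]
```

```bash
python3 - <<'E'
from h import *
a=cv2.imread("pics/ret3_scene.png");b=cv2.imread("pics/ret2_scene.png")
f=lambda I,s:cv2.resize(I[75:165,270:345],None,fx=s,fy=s,interpolation=cv2.INTER_LANCZOS4)
A=f(a,6.4);B=f(b,4.2);W=np.zeros((576,800,3),np.uint8);W[:A.shape[0],:A.shape[1]]=A;W[:B.shape[0],482:482+B.shape[1]]=B[:,:318]
W=np.clip(W.astype(float)*1.3,0,255).astype(np.uint8)
cv2.imwrite("pics/last.png",W);print(A.shape,B.shape)
E
```

```text
(576, 480, 3) (378, 315, 3)
```

View pics/last.png

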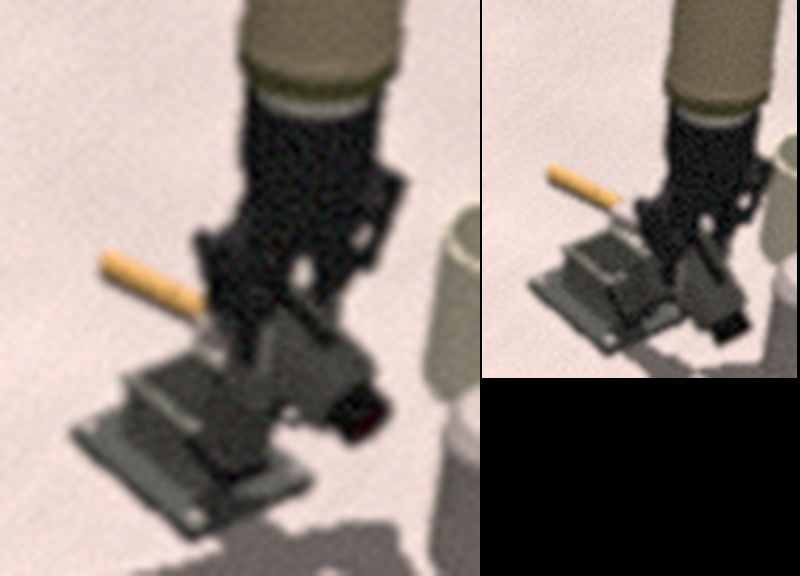

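```bash
python3 - <<'E'
from pose import *
p=np.array([.4842,.3037,.324])
for gx in(.02,.031):
  for d in(10,15,20,25,30):
    f=thermo(p,-.366,np.radians(d),gx,.125)
    P=f([[.095,0,.121],[.078,.02,.143],[.078,-.02,.099],[.022,-.017,0],[-.022,-.017,0]])
    print(gx,d,((proj("scene",P)+.5-[270,75])*6.4-.5).astype(int).tolist())
E
```

```text
0.02 10 [[367, 419], [384, 359], [312, 440], [224, 494], [180, 447]]
0.02 15 [[364, 427], [384, 367], [307, 443], [213, 482], [171, 431]]
0.02 20 [[360, 433], [383, 375], [302, 446], [203, 469], [162, 415]]
0.02 25 [[355, 439], [381, 382], [297, 447], [193, 455], [155, 398]]
0.02 30 [[350, 444], [379, 389], [292, 448], [183, 440], [147, 380]]
0.031 10 [[354, 407], [372, 347], [300, 427], [213, 482], [170, 436]]
0.031 15 [[352, 413], [372, 354], [295, 430], [203, 469], [161, 419]]
0.031 20 [[348, 419], [371, 361], [291, 431], [193, 455], [153, 401]]
0.031 25 [[344, 424], [370, 367], [286, 432], [183, 441], [145, 383]]
0.031 30 [[340, 428], [369, 373], [282, 432], [174, 425], [138, 365]]
```

Emit:
arm_command(plan=[{"dp": [8, 0, -4], "spin": 0}, {"dp": [8, 0, -3], "spin": 0}, {"dp": [7, 0, -3], "spin": 0}])

```text
clock: 14.15
position: [0.4631, 0.3115, 0.3339]
ee_rot: [0.183, 0.983, -0.0, 0.0]
ft_force: [3.2, -0.7, -4.1]
grip_width: 0.46
grasp_force: 62.1
```

```bash
cat > red.py <<'E'
from pose import *
from plan import state
from scipy.optimize import least_squares
def redc(I,uv,r=14):
    x0,y0=int(uv[0])-r,int(uv[1])-r;C=I[y0:y0+2*r,x0:x0+2*r].astype(float)
    d=C[...,2]-C[...,1];g=C.mean(2);w=np.where((g<60),np.maximum(d-6,0),0)
    yy,xx=np.mgrid[:2*r,:2*r];s=w.sum()
    return (np.array([(w*xx).sum()/s+x0,(w*yy).sum()/s+y0]) if s else None),s
def solve(uv,p,y,gz=.124):
    r=least_squares(lambda q:proj("scene",thermo(p,y+np.pi,q[0],q[1],gz)([.095,0,.121]))[0]-uv,[.1,.02])
    return np.degrees(r.x[0]),r.x[1]
if __name__=="__main__":
    Z=np.array([.395,.3567,.012+.124+.155])
    for n,p,y,uv in(("s0.png",None,0,(320,135)),("scene1.png",None,0,(320,132)),("c3_full.png",np.array([.4618,.3303,.3239]),2.7755,(323,134)),("ret3_scene.png",np.array([.4842,.3037,.324]),2.7752,(327,139))):
        I=cv2.imread("pics/"+n);c,s=redc(I,uv);print(n,c,s,solve(c,p,y) if p is not None and c is not None else "")
    p,y,o=state();I=viewer.camera("scene");cv2.imwrite("pics/ret4_scene.png",I)
    g=proj("scene",thermo(p,y+np.pi,0,.022,.124)([.095,0,.121]))[0]
    c,s=redc(I,g);print("now",p,o["ft_force"],c,s,g,solve(c,p,y) if c is not None else "")
E
python3 red.py
```

```text
s0.png [316.22033898 131.24858757] 177.0 
scene1.png [316.04639175 131.05670103] 194.0 
c3_full.png [323.32       135.58666667] 75.0 (np.float64(20.193425539158646), np.float64(0.024164212508552246))
ret3_scene.png [326.67592593 140.56481481] 108.0 (np.float64(12.914026203025658), np.float64(0.020457924552822564))
now [0.46308956 0.31153869 0.33387046] [ 3.20524952 -0.69432744 -4.11840871] [324.0199005  132.56716418] 201.0 [323.43575008 131.5512001 ] (np.float64(1.7042379780190378), np.float64(0.01833538324050334))
```

Emit:
arm_command(plan=[{"dp": [6, 0, -1], "spin": 0}, {"dp": [5, 0, -2], "spin": 0}, {"dp": [0, 0, 0], "spin": 0}])

```text
clock: 14.5
position: [0.4529, 0.3158, 0.3372]
ee_rot: [0.182, 0.983, 0.0, 0.0]
ft_force: [2.5, -1.0, -0.5]
grip_width: 0.463
grasp_force: 62.3
```

```bash
python3 - <<'E'
from red import *
from scipy.optimize import fsolve
a=fsolve(lambda a:proj("scene",[a[0],a[1],.133])[0]-[316.13,131.15],[.5,.3])
for th in(-.3645,-.4):print("origin",a-.095*np.array([np.cos(th),np.sin(th)]))
p,y,o=state();I=viewer.camera("scene");cv2.imwrite("pics/ret5_scene.png",I)
g=proj("scene",thermo(p,y+np.pi,0,.022,.124)([.095,0,.121]))[0]
c,s=redc(I,g);print("now",p,y,o["ft_force"],o["torque"],c,s,g,solve(c,p,y))
E
```

```text
origin [0.3939633  0.36070218]
origin [0.39522121 0.36383112]
now [0.45286208 0.31578674 0.33715001] 2.7745790821602743 [ 2.5230075  -0.96286603 -0.53413296] [-0.43961381 -0.70867295  0.02124893] [322.26027397 129.16780822] 292.0 [321.57640696 129.24010085] (np.float64(-1.7247266849088854), np.float64(0.018685609021796442))
```

```bash
python3 - <<'E'
from plan import *
plan([(.455,.315,.367,np.pi-.366,30),(.4100,.3513,.367,np.pi-.366,30),(.41,.3513,.33,np.pi-.366,20),(.41,.3513,.30,np.pi-.366,12)])
E
```

```text
{"dp": [-1, 0, -15], "spin": -0.0}
{"dp": [-1, 0, -15], "spin": -0.0}
--
{"dp": [28, 9, 0], "spin": -0.0}
{"dp": [27, 9, 0], "spin": -0.0}
--
{"dp": [0, 0, 19], "spin": -0.0}
{"dp": [0, 0, 18], "spin": -0.0}
--
{"dp": [0, 0, 10], "spin": -0.0}
{"dp": [0, 0, 10], "spin": -0.0}
{"dp": [0, 0, 10], "spin": -0.0}
--
end [0.4101 0.3515 0.3   ] 2.7743
```

Emit:
arm_command(plan=[{"dp": [-1, 0, -15], "spin": 0}, {"dp": [-1, 0, -15], "spin": 0}, {"dp": [28, 9, 0], "spin": 0}, {"dp": [27, 9, 0], "spin": 0}, {"dp": [0, 0, 0], "spin": 0}])

```text
clock: 15.05
position: [0.4067, 0.3546, 0.3685]
ee_rot: [0.18, 0.984, 0.001, -0.0]
ft_force: [-0.6, -0.2, -2.6]
grip_width: 0.458
grasp_force: 62.2
```

Emit:
arm_command(plan=[{"dp": [0, 0, 14], "spin": 0}, {"dp": [0, 0, 12], "spin": 0}, {"dp": [0, 0, 0], "spin": 0}])

```text
clock: 15.35
position: [0.4109, 0.35, 0.3384]
ee_rot: [0.184, 0.983, -0.001, -0.001]
ft_force: [-0.1, -0.5, -2.5]
grip_width: 0.461
grasp_force: 62.1
```

```bash
cat > now.py <<'E'
from red import *
import sys
p,y,o=state();I=viewer.camera("scene");cv2.imwrite(f"pics/{sys.argv[1]}_scene.png",I)
g=proj("scene",thermo(p,y+np.pi,0,.0187,.124)([.095,0,.121]))[0]
c,s=redc(I,g);print("now",p,y,o["ft_force"],o["torque"],o["grasp_force"],c,s,g,solve(c,p,y))
E
python3 now.py n1
```

```text
now [0.41085871 0.34995381 0.3383656 ] 2.7723706452750987 [-0.10437555 -0.45653475 -2.47278928] [0.01538787 0.01273886 0.01037358] 62.101746797561646 [316.36821705 120.70930233] 258.0 [316.56440129 121.00703826] (np.float64(-0.4671431369524634), np.float64(0.019926909451822447))
```

Emit:
arm_command(plan=[{"dp": [0, 0, 12], "spin": 0}, {"dp": [0, 0, 12], "spin": 0}, {"dp": [0, 0, 10], "spin": 0}, {"dp": [0, 0, 6], "spin": 0}, {"dp": [0, 0, 2], "spin": 0}])

```text
clock: 15.9
position: [0.4103, 0.3511, 0.2977]
ee_rot: [0.183, 0.983, -0.0, -0.0]
ft_force: [-0.5, -0.5, -2.8]
grip_width: 0.459
grasp_force: 62.1
```

Emit:
arm_command(plan=[{"dp": [0, 0, 2], "spin": 0}, {"dp": [0, 0, 0], "spin": 0}, {"dp": [0, 0, 0], "spin": 0}])

```text
clock: 16.2
position: [0.4105, 0.3513, 0.297]
ee_rot: [0.183, 0.983, 0.0, 0.0]
ft_force: [0.9, 0.4, -1.9]
grip_width: 0.46
grasp_force: 62.1
```

```bash
python3 now.py n2
```

```text
now [0.4105148  0.35132335 0.29700574] 2.7737908934581346 [ 0.8930645   0.41759116 -1.90827181] [-0.0117939   0.01228222  0.0052613 ] 62.1014678478241 [315.74774775 129.87837838] 222.0 [315.64500444 130.12114082] (np.float64(-0.9974314806012429), np.float64(0.01833730878807596))
```

Emit:
arm_command(plan=[{"dp": [0, 0, 2], "spin": 0}, {"dp": [0, 0, 2], "spin": 0}, {"dp": [0, 0, 2], "spin": 0}, {"dp": [0, 0, 0], "spin": 0}])

```text
clock: 16.65
position: [0.4122, 0.3514, 0.2938]
ee_rot: [0.184, 0.983, 0.001, 0.003]
ft_force: [0.2, -7.6, 27.3]
grip_width: 0.462
grasp_force: 66.0
```

Emit:
arm_command(plan=[{"dp": [0, 0, 2], "spin": 0}, {"dp": [0, 0, 0], "spin": 0}])

```text
clock: 16.85
position: [0.4131, 0.3513, 0.2932]
ee_rot: [0.184, 0.983, 0.001, 0.004]
ft_force: [1.3, -11.9, 38.4]
grip_width: 0.459
grasp_force: 68.3
```

```bash
python3 now.py n3
```

```text
now [0.41311188 0.35127306 0.29321951] 2.7713864227296026 [  1.28073319 -11.85090393  38.43047143] [-3.42188006  0.44728341  0.28930503] 68.31764459609985 [316.64651163 131.19534884] 215.0 [316.1198058  131.21483557] (np.float64(-1.2753716080670132), np.float64(0.015946280718727848))
```

Emit:
arm_command(plan=[{"dp": [0, 0, -4], "spin": 0}, {"dp": [0, 0, 0], "spin": 0}])

```text
clock: 17.1
position: [0.4107, 0.3514, 0.2934]
ee_rot: [0.183, 0.983, 0.0, 0.001]
ft_force: [2.8, -2.0, 11.4]
grip_width: 0.459
grasp_force: 64.8
```

Emit:
arm_command(plan=[{"dp": [0, 0, 0], "spin": 0}, {"dp": [0, 0, 0], "spin": 0}, {"dp": [0, 0, 0], "spin": 0}, {"dp": [0, 0, 0], "spin": 0}, {"dp": [0, 0, 0], "spin": 0}], grip=-1)

```text
clock: 17.6
position: [0.4104, 0.3512, 0.2925]
ee_rot: [0.183, 0.983, -0.0, -0.0]
ft_force: [0.1, -0.9, -0.2]
grip_width: 1.003
grasp_force: 0.0
```

```bash
python3 now.py n4
```

```text
now [0.4103934  0.35122837 0.29251498] 2.7739407011025192 [ 0.11010635 -0.90569091 -0.23357198] [ 0.0133887   0.06290477 -0.0416952 ] 0.0 [318.83333333 140.77777778] 18.0 [315.49482392 131.11358882] (np.float64(16.55709064312646), np.float64(-0.010282761123372498))
```

```bash
python3 - <<'E'
from h import *
b=cv2.imread("pics/n4_scene.png")
for n in("s0","scene1","n3_scene"):
    a=cv2.imread(f"pics/{n}.png")
    for nm,(x,y,w,h) in {"snout":(308,123,18,16),"foot/pocket":(285,132,24,22)}.items():
        T_=a[y:y+h,x:x+w];R=cv2.matchTemplate(b[y-14:y+h+14,x-14:x+w+14],T_,cv2.TM_CCOEFF_NORMED)
        print(n,nm,round(R.max(),3),np.array(np.unravel_index(R.argmax(),R.shape))[::-1]-14,"at0",round(R[14,14],3))
I=b[120:142,304:332].mean(2).astype(int)
print(I[::2,::2]);print(cv2.imread("pics/scene1.png")[120:142,304:332].mean(2).astype(int)[::2,::2])
E
```

```text
s0 snout 0.714 [-4 -3] at0 0.697
s0 foot/pocket 0.907 [0 0] at0 0.907
scene1 snout 0.75 [-1  0] at0 0.742
scene1 foot/pocket 0.979 [0 0] at0 0.979
n3_scene snout 0.755 [-4 -2] at0 0.705
n3_scene foot/pocket 0.984 [0 0] at0 0.984
[[ 54  49  38  56 137 161 174 170 173 171 175 171 171 170]
 [ 46  49  26  27  73 165 175 173 175 173 174 171 172 170]
 [ 51  56  46  10  36 101 165 176 175 174 172 171 172 175]
 [ 47  47  53  43  20  45 109 160 171 172 174 172 175 176]
 [ 40  46  47  50  23  24  58 105 137 162 175 173 172 176]
 [ 47  46  50  50  49  16  29  71 120 120 139 170 173 175]
 [ 43  42  47  52  51  54  42  75 100 103  78 164 172 170]
 [ 43  46  45  45  66 100  97 100  97  67 120 172 175 171]
 [ 44  41  45  45  68  95 104 103  91 100 167 169 176 169]
 [ 37  29  34  46  51  71  92  82  59 112 174 169 172 172]
 [ 46  40  30  39  50  56  51  40  31  59 150 174 171 172]]
[[ 45  41  19  22  73 145 173 173 170 169 170 169 172 169]
 [ 45  49  45  46  45  58 122 173 171 171 172 169 171 170]
 [ 44  50  50  47  53  44  71 166 173 172 172 171 172 170]
 [ 35  44  49  51  42  24  34 140 174 173 171 172 173 172]
 [ 47  46  45  44  22   5  15  39 119 162 173 173 171 173]
 [ 40  44  45  35   8  14   8   8  85 123 137 172 170 172]
 [ 27  36  44  36   9  14  14  43 117 103  80 166 169 172]
 [ 23  20  63 101 102  42  17  51  83  57 117 168 170 174]
 [ 34  32  47 101 161 157 145  92  80 143 170 171 170 169]
 [ 35  41  47  49 138 172 170 167 161 169 170 170 170 171]
 [ 44  47  45  64 169 168 171 170 167 167 171 167 169 169]]
```

The lens has dropped from row 131 to row 141, so the thermometer tipped nose-down against the pocket rim (about 16°) when released. I'll regrip it further forward at 20 N, swing it upright against the back wall, press it flat and release again.

Emit:
arm_command(plan=[{"dp": [-15, 0, 0], "spin": 0}, {"dp": [-15, 0, 0], "spin": 0}, {"dp": [0, 0, 2], "spin": 0}])

```text
clock: 17.95
position: [0.4415, 0.3386, 0.2905]
ee_rot: [0.185, 0.983, -0.0, 0.0]
ft_force: [1.1, -0.6, -0.5]
grip_width: 0.998
grasp_force: 0.0
```

Emit:
arm_command(plan=[{"dp": [0, 0, 0], "spin": 0}, {"dp": [0, 0, 0], "spin": 0}, {"dp": [0, 0, 0], "spin": 0}, {"dp": [0, 0, 0], "spin": 0}, {"dp": [0, 0, 0], "spin": 0}], grip=1, newtons=20)

```text
clock: 18.45
position: [0.4381, 0.3407, 0.2908]
ee_rot: [0.183, 0.983, 0.0, -0.0]
ft_force: [-1.3, 0.3, 0.4]
grip_width: 0.468
grasp_force: 25.9
```

```bash
cat > now2.py <<'E'
from red import *
import sys
gx,gz=float(sys.argv[2]),float(sys.argv[3])
p,y,o=state();I=viewer.camera("scene");cv2.imwrite(f"pics/{sys.argv[1]}_scene.png",I)
print(p,y,np.round(o["ft_force"],1),np.round(o["torque"],2),o["grasp_force"],o["grip_width"])
for u in((316,131),(319,140)):
    c,s=redc(I,u,16);print(c,s,solve(c,p,y,gz) if c is not None else "")
for d in(-5,0,5,10,16,20):print(d,proj("scene",thermo(p,y+np.pi,np.radians(d),gx,gz)([.095,0,.121]))[0].round(1))
E
python3 now2.py m1 .015 .121
```

```text
[0.43807978 0.34069746 0.2907705 ] 2.7743771511721596 [-1.3  0.3  0.4] [0.18 0.28 0.02] 25.94580888748169 0.4679060641066097
[317.71875 142.71875] 32.0 (np.float64(33.44572240448211), np.float64(0.016388313395557963))
[318.07894737 144.5       ] 38.0 (np.float64(35.945578475701666), np.float64(0.010190535282444829))
-5 [321.5 133.7]
0 [321.4 135.3]
5 [321.1 136.8]
10 [320.8 138.1]
16 [320.2 139.7]
20 [319.8 140.6]
```

```bash
python3 - <<'E'
from h import *
h=np.array([np.cos(-.366),np.sin(-.366)]);O=np.array([.3945,.3595])
for d in(0,5,10,16,20,25,30,33):
    r=np.radians(d);xt=min(.022,.035-(-.001*np.cos(r)+.05*np.sin(r)))
    f=lambda x,z:(xt+(x-.022)*np.cos(r)+z*np.sin(r), .012-(x-.022)*np.sin(r)+z*np.cos(r))
    P=[]
    for (x,yy,z) in((.095,0,.121),(.078,.02,.143),(.078,-.02,.099)):
        a,b=f(x,z);P.append([*(O+a*h+yy*np.array([-h[1],h[0]])),b])
    print(d,proj("scene",P).round(1).tolist())
I=cv2.imread("pics/n4_scene.png");C=I[124:156,300:336].astype(int)
print((C.mean(2)).astype(int)[::2,::2]);print((C[...,2]-C[...,1])[::2,::2])
E
```

```text
0 [[316.1, 131.4], [317.9, 122.5], [308.5, 135.7]]
5 [[317.7, 134.2], [319.9, 125.3], [309.8, 138.0]]
10 [[319.1, 137.2], [321.7, 128.2], [311.0, 140.3]]
16 [[320.7, 140.8], [323.8, 132.0], [312.3, 143.2]]
20 [[321.1, 142.9], [324.5, 134.2], [312.5, 144.7]]
25 [[321.4, 145.5], [325.2, 136.9], [312.7, 146.7]]
30 [[321.5, 148.0], [325.8, 139.8], [312.8, 148.6]]
33 [[321.6, 149.6], [326.1, 141.5], [312.7, 149.8]]
[[ 44  40  51  56  46  10  36 101 165 176 175 174 172 171 172 175 173 173]
 [ 71  43  47  47  53  43  20  45 109 160 171 172 174 172 175 176 173 173]
 [103  43  40  46  47  50  23  24  58 105 137 162 175 173 172 176 174 174]
 [ 53  42  47  46  50  50  49  16  29  71 120 120 139 170 173 175 174 173]
 [ 39  43  43  42  47  52  51  54  42  75 100 103  78 164 172 170 172 172]
 [ 41  42  43  46  45  45  66 100  97 100  97  67 120 172 175 171 175 174]
 [ 34  43  44  41  45  45  68  95 104 103  91 100 167 169 176 169 172 172]
 [ 42  32  37  29  34  46  51  71  92  82  59 112 174 169 172 172 172 172]
 [ 38  38  46  40  30  39  50  56  51  40  31  59 150 174 171 172 169 171]
 [ 47  52  
[... 727 characters left out ...]
15 15 18 17 15]
 [ 4  5  2  1  0  1 -1  0  5  2 -3 -1  3 17 16 15 15 15]
 [-2  1 -1  0  3  1  3  2  4  1  3  1 14 15 16 18 16 15]
 [-2  0  1  1  3  3  6  3  7  8  3  4 15 16 16 15 15 16]
 [-1  0  1  5 -1 -1  2 -1  4  2  0  9 17 15 15 15 16 17]
 [ 2  2  3  3  3  2  2  1  1  4  2  5 13 15 16 15 15 14]
 [-1  3  2  0  0 -2  2  3  2 -2  4  5 10 15 17 17 16 15]
 [-3  1  5  1  2  4  0 -1  3 -9  6  9 15 18 14 15 16 17]
 [ 3 -1  4  1  0  0  2 -2  3  8 12 14 14 14 16 14 15 15]
 [ 4  1  4 -4 -5  0 -3  2  3  5  8 13 15 16 13 15 15 14]
 [-2  0  2 -1  1  0  2  0  5  6  7 10 14 14 16 14 16 15]
 [ 2 -2  1 -1  2  2  2  1  4  4  8  5  9 12 15 14 15 15]
 [ 2  1  3 -3  1  5  7  9  9  6  8  8  6  7 12 16 15 15]]
```

Emit:
arm_command(plan=[{"dp": [8, 0, -4], "spin": 0}, {"dp": [10, 0, -6], "spin": 0}, {"dp": [10, 0, -5], "spin": 0}, {"dp": [10, 0, -4], "spin": 0}, {"dp": [10, 0, -3], "spin": 0}])

```text
clock: 19.0
position: [0.3926, 0.3581, 0.3132]
ee_rot: [0.183, 0.983, -0.0, 0.0]
ft_force: [1.0, -1.5, -3.2]
grip_width: 0.47
grasp_force: 24.0
```

Emit:
arm_command(plan=[{"dp": [4, 0, -1], "spin": 0}, {"dp": [0, 0, 0], "spin": 0}])

```text
clock: 19.2
position: [0.3891, 0.3596, 0.3139]
ee_rot: [0.182, 0.983, 0.0, 0.0]
ft_force: [0.1, -0.2, -2.0]
grip_width: 0.462
grasp_force: 24.1
```

```bash
python3 now2.py m2 0 .126
```

```text
[0.38912502 0.35958166 0.31390598] 2.774873871451147 [ 0.1 -0.2 -2. ] [ 0.01 -0.02 -0.02] 24.078814387321472 0.461728378617104
[314.83253589 126.48803828] 209.0 (np.float64(1.5501040576400273), np.float64(0.00222392578547047))
[314.88780488 126.62439024] 205.0 (np.float64(1.7844578551445949), np.float64(0.001816952135790452))
-5 [315.5 124.4]
0 [315.3 126.2]
5 [315. 128.]
10 [314.5 129.6]
16 [313.8 131.3]
20 [313.3 132.4]
```

Emit:
arm_command(plan=[{"dp": [5, 0, -1], "spin": 0}, {"dp": [5, 0, 0], "spin": 0}, {"dp": [0, 0, 0], "spin": 0}])

```text
clock: 19.55
position: [0.3801, 0.363, 0.3147]
ee_rot: [0.183, 0.983, -0.0, 0.0]
ft_force: [0.7, -1.0, -1.8]
grip_width: 0.466
grasp_force: 24.0
```

```bash
python3 now2.py m3 0.002 .126|head -3
```

```text
[0.38008756 0.3629819  0.31473191] 2.7744226121969278 [ 0.7 -1.  -1.8] [-0.22 -0.3   0.01] 24.047661423683167 0.4660056986904474
[313.20532319 123.93536122] 263.0 (np.float64(-1.4121543916077568), np.float64(0.002924282291390627))
[312.82432432 124.83783784] 148.0 (np.float64(1.6708820324382452), np.float64(0.0041887444916935265))
```

Emit:
arm_command(plan=[{"dp": [-10, 0, 0], "spin": 0}, {"dp": [-9, 0, 0], "spin": 0}, {"dp": [0, 0, 8], "spin": 0}, {"dp": [0, 0, 7], "spin": 0}, {"dp": [0, 0, 0], "spin": 0}])

```text
clock: 20.1
position: [0.398, 0.3555, 0.2982]
ee_rot: [0.183, 0.983, -0.001, -0.001]
ft_force: [0.2, -0.9, -3.1]
grip_width: 0.463
grasp_force: 23.9
```

Emit:
arm_command(plan=[{"dp": [0, 0, 2], "spin": 0}, {"dp": [0, 0, 2], "spin": 0}, {"dp": [0, 0, 0], "spin": 0}])

```text
clock: 20.4
position: [0.3982, 0.3559, 0.2956]
ee_rot: [0.183, 0.983, -0.0, 0.0]
ft_force: [0.5, 0.3, -2.1]
grip_width: 0.461
grasp_force: 24.0
```

```bash
python3 now2.py m4 0.003 .126|head -3
```

```text
[0.39819862 0.35594037 0.29556061] 2.774018888274645 [ 0.5  0.3 -2.1] [-0.03  0.04  0.  ] 23.956251740455627 0.46147539257973763
[316.18067227 130.91596639] 238.0 (np.float64(-1.1952701201167923), np.float64(0.002189504034454662))
[316.29875519 131.50207469] 241.0 (np.float64(0.07924271347884064), np.float64(0.0011150399947400138))
```

Lens at (316.2,131), matching the original (316.1,131.1). Next I press in 1 mm steps to seat it flat.

Emit:
arm_command(plan=[{"dp": [0, 0, 1], "spin": 0}, {"dp": [0, 0, 1], "spin": 0}, {"dp": [0, 0, 0], "spin": 0}])

```text
clock: 20.75
position: [0.3988, 0.3561, 0.2951]
ee_rot: [0.183, 0.983, 0.0, 0.001]
ft_force: [-1.3, -4.0, 11.1]
grip_width: 0.467
grasp_force: 25.7
```

Emit:
arm_command(plan=[{"dp": [0, 0, 1], "spin": 0}, {"dp": [0, 0, 0], "spin": 0}])

```text
clock: 20.95
position: [0.3992, 0.3562, 0.2949]
ee_rot: [0.183, 0.983, 0.0, 0.002]
ft_force: [-1.5, -4.9, 17.9]
grip_width: 0.466
grasp_force: 26.9
```

Emit:
arm_command(plan=[{"dp": [0, 0, 1], "spin": 0}, {"dp": [0, 0, 0], "spin": 0}])

```text
clock: 21.15
position: [0.3996, 0.3563, 0.2946]
ee_rot: [0.183, 0.983, 0.001, 0.002]
ft_force: [-1.2, -7.1, 24.0]
grip_width: 0.464
grasp_force: 28.9
```

```bash
python3 now2.py m5 0.003 .126|head -3
```

```text
[0.39959607 0.35631877 0.29463553] 2.772739005797573 [-1.2 -7.1 24. ] [-1.95  0.6   0.03] 28.908188045024872 0.46446294399150706
[316.73617021 131.78723404] 235.0 (np.float64(-0.13802360246641582), np.float64(0.0005831847135967316))
[316.72151899 131.95780591] 237.0 (np.float64(0.3215504855788295), np.float64(0.0005156968496408227))
```

Emit:
arm_command(plan=[{"dp": [0, 0, -2], "spin": 0}, {"dp": [0, 0, 0], "spin": 0}])

```text
clock: 21.4
position: [0.3988, 0.3561, 0.2947]
ee_rot: [0.183, 0.983, 0.001, 0.001]
ft_force: [1.2, -2.8, 8.3]
grip_width: 0.464
grasp_force: 26.1
```

Emit:
arm_command(plan=[{"dp": [0, 0, -1], "spin": 0}, {"dp": [0, 0, 0], "spin": 0}, {"dp": [0, 0, 0], "spin": 0}])

```text
clock: 21.7
position: [0.3984, 0.356, 0.2948]
ee_rot: [0.183, 0.983, 0.0, 0.0]
ft_force: [0.6, -0.4, 2.7]
grip_width: 0.465
grasp_force: 25.2
```

```bash
for i in 1 2 3; do python3 now2.py m6 0.003 .128|head -2; done
```

```text
[0.39838248 0.35595818 0.29476915] 2.7738425946064864 [ 0.6 -0.4  2.7] [-0.1  -0.1   0.04] 25.15074849128723 0.4650481969949974
[316.07834101 131.21658986] 217.0 (np.float64(-1.9148975310033973), np.float64(0.002887797397918525))
[0.39838037 0.3559726  0.29478667] 2.7738453710759567 [ 0.6 -0.6  1.9] [-0.04 -0.07 -0.02] 25.176487863063812 0.46485680077075164
[316.38723404 131.53191489] 235.0 (np.float64(-1.655878204922059), np.float64(0.001038187079354909))
[0.3984044  0.35598112 0.29480241] 2.7737936250729547 [ 0.3 -1.   2.9] [-0.03 -0.05 -0.05] 25.20252764225006 0.4626537833916029
[316.47008547 131.71794872] 234.0 (np.float64(-1.3193988384099815), np.float64(0.0004891604851591087))
```

Emit:
arm_command(plan=[{"dp": [0, 0, 0], "spin": 0}, {"dp": [0, 0, 0], "spin": 0}, {"dp": [0, 0, 0], "spin": 0}], grip=-0.2)

```text
clock: 22.15
position: [0.3982, 0.3558, 0.2944]
ee_rot: [0.183, 0.983, -0.0, -0.0]
ft_force: [0.1, -0.5, 0.1]
grip_width: 0.601
grasp_force: 0.0
```

```bash
for i in 1 2 3; do python3 now2.py m7 0.003 .128|head -3; done
```

```text
[0.39819129 0.35584702 0.29444056] 2.773920917161554 [ 0.1 -0.5  0.1] [0.02 0.01 0.01] 0.0 0.6008003211133804
[319.17821782 138.00990099] 101.0 (np.float64(7.46324952910457), np.float64(-0.02012476599144704))
[319.17821782 138.00990099] 101.0 (np.float64(7.46324952910457), np.float64(-0.02012476599144704))
[0.39819493 0.35586706 0.2944843 ] 2.77395915749911 [ 0.3  0.4 -0.5] [-0.01 -0.03  0.01] 0.0 0.6015889101154485
[318.5203252  137.71544715] 123.0 (np.float64(8.201114683554817), np.float64(-0.016705525213557736))
[318.74590164 138.01639344] 122.0 (np.float64(8.368556941228679), np.float64(-0.018169732967739424))
[0.39824371 0.35585294 0.29452659] 2.7738958900322 [ 0.  -0.5  0.7] [-0.01  0.02  0.02] 0.0 0.6044040362846268
[319.07086614 138.00787402] 127.0 (np.float64(7.727146740198044), np.float64(-0.01958662289160842))
[319.0078125 138.1328125] 128.0 (np.float64(8.106393013252928), np.float64(-0.01948357800050199))
```

Emit:
arm_command(plan=[{"dp": [0, 0, 0], "spin": 0}, {"dp": [-12, 0, 1], "spin": 0}, {"dp": [-13, 0, 1], "spin": 0}, {"dp": [0, 0, 0], "spin": 0}], grip=-1)

```text
clock: 22.7
position: [0.4242, 0.3453, 0.2922]
ee_rot: [0.185, 0.983, -0.0, 0.0]
ft_force: [0.9, 0.4, -0.1]
grip_width: 1.002
grasp_force: 0.0
```

Emit:
arm_command(plan=[{"dp": [0, 0, 0], "spin": 0}, {"dp": [0, 0, 0], "spin": 0}, {"dp": [0, 0, 0], "spin": 0}, {"dp": [0, 0, 0], "spin": 0}, {"dp": [0, 0, 0], "spin": 0}], grip=1, newtons=20)

```text
clock: 23.2
position: [0.4214, 0.3471, 0.2928]
ee_rot: [0.183, 0.983, 0.0, 0.0]
ft_force: [0.7, 1.0, 0.6]
grip_width: 0.467
grasp_force: 26.6
```

Emit:
arm_command(plan=[{"dp": [6, 0, -4], "spin": 0}, {"dp": [9, 0, -3], "spin": 0}, {"dp": [9, 0, -3], "spin": 0}, {"dp": [9, 0, -2], "spin": 0}, {"dp": [0, 0, 0], "spin": 0}])

```text
clock: 23.7
position: [0.3893, 0.3596, 0.3051]
ee_rot: [0.182, 0.983, 0.0, 0.0]
ft_force: [-0.2, -0.2, -2.3]
grip_width: 0.465
grasp_force: 25.8
```

```bash
for i in 1 2 3; do python3 now2.py k1 0.005 .126|head -2; done
```

```text
[0.38933782 0.35955501 0.30512986] 2.775794393541088 [-0.2 -0.2 -2.3] [ 0.02  0.03 -0.06] 25.771241784095764 0.46466866205997215
[314.64864865 127.44144144] 222.0 (np.float64(-1.0044002788586337), np.float64(0.0032464407693549623))
[0.3899752  0.35930262 0.3049441 ] 2.7751145882136132 [-0.6 -0.  -3.1] [ 0.06 -0.   -0.04] 25.770945847034454 0.46162291646130216
[314.61363636 128.07727273] 220.0 (np.float64(0.5532858500038279), np.float64(0.0035454103181882645))
[0.39043397 0.35906747 0.30478864] 2.774420955307723 [ 0.5  0.1 -1.8] [ 0.03  0.04 -0.01] 25.77166199684143 0.4682574221946899
[314.74074074 127.74485597] 243.0 (np.float64(-0.7356847271501126), np.float64(0.0035536368089892677))
```

Emit:
arm_command(plan=[{"dp": [-9, 0, 0], "spin": 0}, {"dp": [-8, 0, 0], "spin": 0}, {"dp": [0, 0, 5], "spin": 0}, {"dp": [0, 0, 3], "spin": 0}, {"dp": [0, 0, 0], "spin": 0}])

```text
clock: 24.35
position: [0.4066, 0.3524, 0.2959]
ee_rot: [0.183, 0.983, -0.0, -0.0]
ft_force: [0.2, -0.7, -2.4]
grip_width: 0.464
grasp_force: 25.8
```

Emit:
arm_command(plan=[{"dp": [0, 0, 1], "spin": 0}, {"dp": [0, 0, 1], "spin": 0}, {"dp": [0, 0, 1], "spin": 0}, {"dp": [0, 0, 0], "spin": 0}])

```text
clock: 24.75
position: [0.4067, 0.3527, 0.2936]
ee_rot: [0.183, 0.983, -0.0, 0.0]
ft_force: [-0.2, 0.2, -1.7]
grip_width: 0.462
grasp_force: 25.8
```

Emit:
arm_command(plan=[{"dp": [0, 0, 1], "spin": 0}, {"dp": [0, 0, 0], "spin": 0}, {"dp": [0, 0, 0], "spin": 0}])

```text
clock: 25.05
position: [0.4067, 0.3526, 0.2927]
ee_rot: [0.183, 0.983, -0.0, -0.0]
ft_force: [0.4, 0.5, -1.6]
grip_width: 0.466
grasp_force: 25.8
```

```bash
for i in 1 2 3; do python3 now2.py k2 0.005 .126|head -2; done
```

```text
[0.40672468 0.35264616 0.29266415] 2.773763151034371 [ 0.4  0.5 -1.6] [ 0.05  0.06 -0.05] 25.757016241550446 0.4661989246078588
[317.30769231 133.09615385] 208.0 (np.float64(0.3985570997304557), np.float64(0.003857370424102105))
[0.40670409 0.35267331 0.29270736] 2.773816889180516 [-0.4 -0.2 -2.7] [ 0.08  0.01 -0.04] 25.756860673427582 0.4662366155216558
[317.19587629 133.09793814] 194.0 (np.float64(0.6739934599388431), np.float64(0.004416081492075097))
[0.40671266 0.3526838  0.29272608] 2.7738529118008683 [ 0.8 -0.2 -2.6] [-0.03  0.   -0.03] 25.757225453853607 0.4664656301837676
[317.60185185 133.2962963 ] 216.0 (np.float64(0.3913171233623173), np.float64(0.0021939696872574983))
```

Emit:
arm_command(plan=[{"dp": [0, 0, 1], "spin": 0}, {"dp": [0, 0, 0], "spin": 0}])

```text
clock: 25.4
position: [0.4067, 0.3528, 0.2921]
ee_rot: [0.183, 0.983, 0.0, 0.0]
ft_force: [-1.1, -1.3, 2.8]
grip_width: 0.468
grasp_force: 26.4
```

Emit:
arm_command(plan=[{"dp": [0, 0, 1], "spin": 0}, {"dp": [0, 0, 0], "spin": 0}])

```text
clock: 25.6
position: [0.4067, 0.353, 0.2919]
ee_rot: [0.183, 0.983, -0.0, 0.0]
ft_force: [-3.9, -4.2, 14.1]
grip_width: 0.466
grasp_force: 27.7
```

Emit:
arm_command(plan=[{"dp": [0, 0, 1], "spin": 0}, {"dp": [0, 0, 0], "spin": 0}])

```text
clock: 25.8
position: [0.4068, 0.3534, 0.2918]
ee_rot: [0.183, 0.983, 0.0, 0.001]
ft_force: [-5.2, -4.7, 22.0]
grip_width: 0.462
grasp_force: 29.0
```

Contact. I'll take off the preload and release.

Emit:
arm_command(plan=[{"dp": [0, 0, -2], "spin": 0}, {"dp": [0, 0, 0], "spin": 0}, {"dp": [0, 0, 0], "spin": 0}])

```text
clock: 26.1
position: [0.4068, 0.3528, 0.2919]
ee_rot: [0.183, 0.983, 0.0, 0.0]
ft_force: [-1.6, -1.0, 4.5]
grip_width: 0.465
grasp_force: 26.7
```

Emit:
arm_command(plan=[{"dp": [0, 0, 0], "spin": 0}, {"dp": [0, 0, 0], "spin": 0}, {"dp": [0, 0, 0], "spin": 0}, {"dp": [0, 0, 0], "spin": 0}], grip=-1)

```text
clock: 26.5
position: [0.4067, 0.3526, 0.2915]
ee_rot: [0.183, 0.983, -0.0, -0.0]
ft_force: [-0.9, -0.3, 0.8]
grip_width: 1.005
grasp_force: 0.0
```

```bash
for i in 1 2 3; do python3 now2.py k3 0.005 .126|head -3; done
python3 - <<'E'
from h import *
h=np.array([np.cos(-.366),np.sin(-.366)]);O=np.array([.3945,.3595])
for dx in(.006,.009,.012):
  for d in(0,3,6,9,12):
    r=np.radians(d);xt=.022+dx
    a,b=(xt+.073*np.cos(r)+.121*np.sin(r), .012-.073*np.sin(r)+.121*np.cos(r))
    print(dx,d,proj("scene",[*(O+a*h),b])[0].round(1))
E
```

```text
[0.40674032 0.35258083 0.29153104] 2.7737670220674944 [-0.9 -0.3  0.8] [-0.04 -0.   -0.  ] 0.0 1.0048153441267964
[317.24215247 132.88789238] 223.0 (np.float64(-0.7691381936167044), np.float64(0.004408564496943004))
[317.24229075 133.28634361] 227.0 (np.float64(0.2805838539344302), np.float64(0.0040781777162393765))
[0.40671516 0.3526163  0.29155763] 2.7737941879840053 [ 0.5  0.8 -0.6] [ 0.02  0.01 -0.05] 0.0 1.0002884172515938
[316.71162791 132.71627907] 215.0 (np.float64(-0.12131036259497247), np.float64(0.007273687784619733))
[317.         132.96682464] 211.0 (np.float64(-0.038734440800806784), np.float64(0.005580860592951022))
[0.40669293 0.35264443 0.29160017] 2.7738418932987883 [ 0.3 -0.3 -0.6] [0.02 0.01 0.  ] 0.0 1.0023150326790158
[316.92523364 132.85514019] 214.0 (np.float64(-0.14286265871365303), np.float64(0.006048222214194628))
[317.19811321 133.33962264] 212.0 (np.float64(0.5869976161646182), np.float64(0.004234203913697282))
0.006 0 [317.1 132.2]
0.006 3 [318.1 133.9]
0.006 6 [319.  135.6]
0.006 9 [319.9 137.4]
0.006 12 [320.7 139.2]
0.009 0 [317.6 132.6]
0.009 3 [318.6 134.3]
0.009 6 [319.5 136. ]
0.009 9 [320.4 137.8]
0.009 12 [321.3 139.6]
0.012 0 [318.1 133. ]
0.012 3 [319.1 134.7]
0.012 6 [320.1 136.4]
0.012 9 [321.  138.2]
0.012 12 [321.8 140. ]
```

The lens is at (317.1,133), upright and static, so the thermometer stands released with its foot near the front wall. Now the lid.

```bash
python3 - <<'E'
from plan import *
p,y,o=state();print(np.round(o["joint_pos"],2))
plan([(p[0],p[1],.40,y,30),(.50,.0,.40,2.9,45),(.414,-.3655,.40,np.pi-.109,45)])
E
```

```text
[ 0.02  0.4  -0.98  1.79  0.37  1.15  0.13]
{"dp": [0, 0, -27], "spin": -0.0}
{"dp": [0, 0, -27], "spin": -0.0}
{"dp": [0, 0, -27], "spin": -0.0}
{"dp": [0, 0, -27], "spin": -0.0}
--
{"dp": [-24, -33, 0], "spin": -0.01}
{"dp": [-23, -33, 0], "spin": -0.01}
{"dp": [-23, -33, 0], "spin": -0.02}
{"dp": [-22, -34, 0], "spin": -0.01}
{"dp": [-22, -34, 0], "spin": -0.02}
{"dp": [-22, -34, 0], "spin": -0.01}
{"dp": [-21, -35, 0], "spin": -0.02}
{"dp": [-20, -35, 0], "spin": -0.01}
{"dp": [-21, -35, 0], "spin": -0.02}
--
{"dp": [0, -42, 0], "spin": -0.01}
{"dp": [0, -42, 0], "spin": -0.01}
{"dp": [1, -42, 0], "spin": -0.02}
{"dp": [1, -42, 0], "spin": -0.01}
{"dp": [2, -42, 0], "spin": -0.02}
{"dp": [3, -41, 0], "spin": -0.01}
{"dp": [3, -41, 0], "spin": -0.02}
{"dp": [4, -42, 0], "spin": -0.01}
{"dp": [4, -41, 0], "spin": -0.02}
--
end [ 0.4138 -0.3653  0.3996] 3.0338
```

Emit:
arm_command(plan=[{"dp": [0, 0, -15], "spin": 0}, {"dp": [0, 0, -30], "spin": 0}, {"dp": [0, 0, -30], "spin": 0}, {"dp": [0, 0, -33], "spin": 0}, {"dp": [0, 0, 0], "spin": 0}])

```text
clock: 27.15
position: [0.4068, 0.3539, 0.4049]
ee_rot: [0.183, 0.983, 0.002, 0.002]
ft_force: [0.3, 0.2, 0.3]
grip_width: 1.001
grasp_force: 0.0
```

Emit:
arm_command(plan=[{"dp": [-24, -33, 0], "spin": -0.01}, {"dp": [-23, -33, 0], "spin": -0.01}, {"dp": [-23, -33, 0], "spin": -0.02}, {"dp": [-22, -34, 0], "spin": -0.01}, {"dp": [-22, -34, 0], "spin": -0.02}])

```text
clock: 27.65
position: [0.4577, 0.1555, 0.4002]
ee_rot: [0.148, 0.989, -0.0, 0.0]
ft_force: [1.1, 0.4, -0.4]
grip_width: 0.998
grasp_force: 0.0
```

Emit:
arm_command(plan=[{"dp": [-22, -34, 0], "spin": -0.01}, {"dp": [-21, -35, 0], "spin": -0.02}, {"dp": [-20, -35, 0], "spin": -0.01}, {"dp": [-21, -35, 0], "spin": -0.02}, {"dp": [0, -42, 0], "spin": -0.01}])

```text
clock: 28.15
position: [0.4914, -0.0422, 0.4]
ee_rot: [0.113, 0.994, 0.001, 0.0]
ft_force: [0.2, -0.8, -1.2]
grip_width: 0.999
grasp_force: 0.0
```

```bash
python3 - <<'E'
from red import *
p,y,o=state();print(p,y,np.round(o["joint_pos"],2))
for k in range(2):
    I=viewer.camera("scene");print(redc(I,(316,131),16))
cv2.imwrite("pics/af_scene.png",I);J=viewer.camera("top");cv2.imwrite("pics/af_top.png",J)
for a,b,(x,yy,w,h) in((I,"s0",(280,105,50,50)),(J,"t0",(130,180,40,50))):
    A=cv2.imread(f"pics/{b}.png");R=cv2.matchTemplate(a[yy-5:yy+h+5,x-5:x+w+5],A[yy:yy+h,x:x+w],cv2.TM_CCOEFF_NORMED)
    print(b,R.max(),np.array(np.unravel_index(R.argmax(),R.shape))[::-1]-5)
E
```

```text
[ 0.49138935 -0.04222552  0.39998603] 2.9150297599643684 [ 0.76  0.11 -0.81  1.77  0.08  1.3   1.28]
(array([317.30088496, 132.90265487]), np.float64(226.0))
(array([317.20661157, 132.66942149]), np.float64(242.0))
s0 0.9687502 [1 1]
t0 0.90494263 [ 1 -2]
```

```bash
python3 - <<'E'
from plan import *
plan([(.414,-.3655,.40,np.pi-.109,43),(.414,-.3655,.26,np.pi-.109,35)])
E
```

```text
{"dp": [0, -41, 0], "spin": -0.02}
{"dp": [1, -41, 0], "spin": -0.01}
{"dp": [1, -42, 0], "spin": -0.02}
{"dp": [2, -41, 0], "spin": -0.01}
{"dp": [2, -41, 0], "spin": -0.02}
{"dp": [3, -42, 0], "spin": -0.01}
{"dp": [4, -41, 0], "spin": -0.02}
{"dp": [5, -41, 0], "spin": -0.01}
--
{"dp": [0, 0, 35], "spin": -0.0}
{"dp": [0, 0, 35], "spin": -0.0}
{"dp": [0, 0, 35], "spin": -0.0}
{"dp": [0, 0, 35], "spin": -0.0}
--
end [ 0.414  -0.3651  0.2598] 3.0288
```

Emit:
arm_command(plan=[{"dp": [0, -41, 0], "spin": -0.02}, {"dp": [1, -41, 0], "spin": -0.01}, {"dp": [1, -42, 0], "spin": -0.02}, {"dp": [2, -41, 0], "spin": -0.01}, {"dp": [2, -41, 0], "spin": -0.02}])

```text
clock: 28.8
position: [0.4445, -0.2417, 0.4003]
ee_rot: [0.073, 0.997, -0.0, 0.0]
ft_force: [1.1, -0.3, 0.2]
grip_width: 1.001
grasp_force: 0.0
```

Emit:
arm_command(plan=[{"dp": [3, -42, 0], "spin": -0.01}, {"dp": [4, -41, 0], "spin": -0.02}, {"dp": [5, -41, 0], "spin": -0.01}, {"dp": [0, 0, 35], "spin": 0}, {"dp": [0, 0, 35], "spin": 0}])

```text
clock: 29.3
position: [0.4165, -0.3631, 0.3297]
ee_rot: [0.054, 0.999, -0.0, 0.001]
ft_force: [0.6, 0.2, -0.2]
grip_width: 0.995
grasp_force: 0.0
```

Emit:
arm_command(plan=[{"dp": [0, 0, 35], "spin": 0}, {"dp": [0, 0, 35], "spin": 0}, {"dp": [0, 0, 35], "spin": 0}, {"dp": [0, 0, 25], "spin": 0}, {"dp": [0, 0, 0], "spin": 0}])

```text
clock: 29.8
position: [0.4158, -0.3609, 0.1969]
ee_rot: [0.053, 0.999, 0.002, -0.002]
ft_force: [0.3, -0.3, 1.4]
grip_width: 0.999
grasp_force: 0.0
```

```bash
python3 - <<'E'
from plan import *
p,y,o=state();print(p,y,np.round(o["joint_pos"],2),o["ft_force"])
E
```

```text
[ 0.4157682  -0.36094224  0.19690393] 3.0354002358690093 [ 1.06  0.44 -0.51  1.84  0.26  0.93  1.9 ] [ 0.32979826 -0.25904679  1.39141512]
```

Emit:
arm_command(plan=[{"dp": [0, 0, 2], "spin": 0}, {"dp": [0, 0, 0], "spin": 0}])

```text
clock: 30.0
position: [0.417, -0.3628, 0.1994]
ee_rot: [0.054, 0.999, -0.001, 0.001]
ft_force: [-0.2, -0.2, 0.4]
grip_width: 0.995
grasp_force: 0.0
```

Emit:
arm_command(plan=[{"dp": [0, 0, 0], "spin": 0}, {"dp": [0, 0, 0], "spin": 0}, {"dp": [0, 0, 0], "spin": 0}, {"dp": [0, 0, 0], "spin": 0}, {"dp": [0, 0, 0], "spin": 0}], grip=1, newtons=50)

```text
clock: 30.5
position: [0.4161, -0.3629, 0.198]
ee_rot: [0.054, 0.999, -0.0, 0.0]
ft_force: [-6.0, 7.0, 22.5]
grip_width: 0.152
grasp_force: 51.2
```

Emit:
arm_command(plan=[{"dp": [0, 0, 0], "spin": 0}, {"dp": [0, 0, 0], "spin": 0}])

```text
clock: 30.7
position: [0.4162, -0.3629, 0.198]
ee_rot: [0.054, 0.999, -0.0, 0.0]
ft_force: [-1.5, 0.4, 4.8]
grip_width: 0.147
grasp_force: 49.4
```

```bash
python3 - <<'E'
from plan import *
p,y,o=state()
plan([(p[0],p[1],.27,y,25),(.44,-.25,.40,y,35),(.50,-.02,.40,np.pi-.075,35),(.67,.0145,.385,np.pi-.075,35)])
E
```

```text
{"dp": [0, 0, -24], "spin": -0.0}
{"dp": [0, 0, -24], "spin": -0.0}
{"dp": [0, 0, -24], "spin": -0.0}
--
{"dp": [-2, 23, -26], "spin": -0.0}
{"dp": [-2, 23, -26], "spin": -0.0}
{"dp": [-3, 23, -26], "spin": -0.0}
{"dp": [-2, 23, -26], "spin": -0.0}
{"dp": [-3, 23, -26], "spin": -0.0}
--
{"dp": [-5, 34, 0], "spin": -0.0}
{"dp": [-5, 33, 0], "spin": -0.01}
{"dp": [-5, 34, 0], "spin": -0.0}
{"dp": [-5, 33, 0], "spin": -0.01}
{"dp": [-6, 34, 0], "spin": -0.0}
{"dp": [-6, 33, 0], "spin": -0.01}
{"dp": [-5, 33, 0], "spin": -0.0}
--
{"dp": [-33, 10, 3], "spin": -0.0}
{"dp": [-34, 10, 3], "spin": -0.0}
{"dp": [-33, 9, 3], "spin": -0.0}
{"dp": [-34, 10, 3], "spin": -0.0}
{"dp": [-33, 9, 3], "spin": -0.0}
--
end [0.6697 0.0145 0.385 ] 3.0638
```

Emit:
arm_command(plan=[{"dp": [0, 0, -10], "spin": 0}, {"dp": [0, 0, -20], "spin": 0}, {"dp": [0, 0, -24], "spin": 0}, {"dp": [0, 0, -18], "spin": 0}, {"dp": [-2, 23, -26], "spin": 0}])

```text
clock: 31.2
position: [0.419, -0.3422, 0.296]
ee_rot: [0.056, 0.998, 0.0, -0.001]
ft_force: [0.5, -0.2, -0.9]
grip_width: 0.151
grasp_force: 49.0
```

Emit:
arm_command(plan=[{"dp": [-2, 23, -26], "spin": 0}, {"dp": [-3, 23, -26], "spin": 0}, {"dp": [-2, 23, -26], "spin": 0}, {"dp": [-3, 23, -26], "spin": 0}, {"dp": [-5, 34, 0], "spin": 0}])

```text
clock: 31.7
position: [0.4493, -0.2164, 0.4034]
ee_rot: [0.055, 0.998, -0.001, 0.002]
ft_force: [1.7, 0.0, -2.5]
grip_width: 0.146
grasp_force: 49.0
```

Emit:
arm_command(plan=[{"dp": [-5, 33, 0], "spin": -0.01}, {"dp": [-5, 34, 0], "spin": 0}, {"dp": [-5, 33, 0], "spin": -0.01}, {"dp": [-6, 34, 0], "spin": 0}, {"dp": [-6, 33, 0], "spin": -0.01}])

```text
clock: 32.2
position: [0.4917, -0.0512, 0.4001]
ee_rot: [0.039, 0.999, -0.0, -0.0]
ft_force: [0.9, -0.3, -1.6]
grip_width: 0.152
grasp_force: 49.0
```

Emit:
arm_command(plan=[{"dp": [-5, 33, 0], "spin": 0}, {"dp": [-33, 10, 3], "spin": 0}, {"dp": [-34, 10, 3], "spin": 0}, {"dp": [-33, 9, 3], "spin": 0}, {"dp": [-34, 10, 3], "spin": 0}])

```text
clock: 32.7
position: [0.6371, 0.0082, 0.3874]
ee_rot: [0.039, 0.999, -0.0, -0.0]
ft_force: [1.1, -0.8, -1.0]
grip_width: 0.148
grasp_force: 49.1
```

Emit:
arm_command(plan=[{"dp": [-33, 9, 3], "spin": 0}, {"dp": [0, 0, 0], "spin": 0}, {"dp": [0, 0, 0], "spin": 0}])

```text
clock: 33.0
position: [0.6696, 0.015, 0.384]
ee_rot: [0.038, 0.999, 0.0, -0.001]
ft_force: [-0.2, 0.5, -2.1]
grip_width: 0.153
grasp_force: 49.1
```

```bash
cat > lid.py <<'E'
from plan import *
from fit import LID,fit,move
import sys
p,y,o=state();I=viewer.camera("scene");J=viewer.camera("top");cv2.imwrite(f"pics/{sys.argv[1]}_scene.png",I);cv2.imwrite(f"pics/{sys.argv[1]}_top.png",J)
print(p,y,np.round(o["ft_force"],1),np.round(o["torque"],2),o["grasp_force"],o["grip_width"],np.round(o["joint_pos"],2))
zl=p[2]-.198+.012;cen=p[:2]
for c,K in(("scene",I),("top",J)):
    w,h=220,260;q=rect(c,K,cen,zl,2*w,2*h,2.0);b,g,r=[q[...,k].astype(int) for k in range(3)]
    m=((g-(r+b)//2>2)&(q.max(2)>120)).astype(np.uint8);m=cv2.morphologyEx(m,cv2.MORPH_OPEN,np.ones((5,5)))
    k,lab,st,ce=cv2.connectedComponentsWithStats(m)
    for i in range(1,k):
        if st[i,4]>4000:
            (u,v),s,a=cv2.minAreaRect(np.argwhere(lab==i)[:,::-1].astype(np.float32))
            print(c,"x %.4f y %.4f"%(cen[0]-(v-h)/2e3,cen[1]-(u-w)/2e3),np.round(np.array(s)/2),round(a,1),st[i,4]//4)
E
python3 lid.py l1
```

```text
[0.66963114 0.01501171 0.38398356] 3.0647105736757028 [-0.2  0.5 -2.1] [ 0.06 -0.02  0.02] 49.1309255361557 0.1530972659076874 [ 0.43  0.56 -0.78  1.32  0.38  1.41  1.17]
scene x 0.7599 y 0.0323 [76. 43.] 2.2 1734
top x 0.6773 y -0.0334 [300.  81.] 66.0 16259
top x 0.6446 y 0.1013 [145.  48.] 90.0 4932
```

Emit:
arm_command(plan=[{"dp": [0, 0, 30], "spin": 0}, {"dp": [0, 0, 25], "spin": 0}, {"dp": [0, 0, 15], "spin": 0}, {"dp": [0, 0, 8], "spin": 0}, {"dp": [0, 0, 0], "spin": 0}])

```text
clock: 33.6
position: [0.6693, 0.0143, 0.3065]
ee_rot: [0.039, 0.999, -0.0, -0.0]
ft_force: [0.3, -0.2, -1.9]
grip_width: 0.152
grasp_force: 49.1
```

Emit:
arm_command(plan=[{"dp": [0, 0, 3], "spin": 0}, {"dp": [0, 0, 3], "spin": 0}, {"dp": [0, 0, 2], "spin": 0}, {"dp": [0, 0, 0], "spin": 0}])

```text
clock: 34.0
position: [0.6696, 0.0146, 0.2987]
ee_rot: [0.039, 0.999, -0.0, 0.0]
ft_force: [0.1, 0.4, -1.5]
grip_width: 0.153
grasp_force: 49.1
```

Emit:
arm_command(plan=[{"dp": [0, 0, 2], "spin": 0}, {"dp": [0, 0, 1], "spin": 0}, {"dp": [0, 0, 0], "spin": 0}])

```text
clock: 34.3
position: [0.6696, 0.0146, 0.2955]
ee_rot: [0.039, 0.999, -0.0, -0.0]
ft_force: [0.1, -0.3, -1.9]
grip_width: 0.15
grasp_force: 49.1
```

Emit:
arm_command(plan=[{"dp": [0, 0, 1], "spin": 0}, {"dp": [0, 0, 1], "spin": 0}, {"dp": [0, 0, 0], "spin": 0}])

```text
clock: 34.6
position: [0.6696, 0.0145, 0.2935]
ee_rot: [0.039, 0.999, -0.0, -0.0]
ft_force: [-0.4, 0.3, -1.1]
grip_width: 0.151
grasp_force: 49.1
```

Emit:
arm_command(plan=[{"dp": [0, 0, 1], "spin": 0}, {"dp": [0, 0, 1], "spin": 0}, {"dp": [0, 0, 0], "spin": 0}])

```text
clock: 34.9
position: [0.6695, 0.0145, 0.2916]
ee_rot: [0.039, 0.999, -0.0, -0.0]
ft_force: [0.1, -0.4, -1.8]
grip_width: 0.149
grasp_force: 49.1
```

It has gone below the rim level (0.298) without touching, so the step is inside the mouth. I'll lower the last bit.

Emit:
arm_command(plan=[{"dp": [0, 0, 1], "spin": 0}, {"dp": [0, 0, 0], "spin": 0}])

```text
clock: 35.1
position: [0.6696, 0.0145, 0.2906]
ee_rot: [0.039, 0.999, -0.0, -0.0]
ft_force: [-0.3, 0.1, -1.2]
grip_width: 0.147
grasp_force: 49.1
```

Emit:
arm_command(plan=[{"dp": [0, 0, 1], "spin": 0}, {"dp": [0, 0, 0], "spin": 0}])

```text
clock: 35.3
position: [0.6696, 0.0146, 0.2901]
ee_rot: [0.039, 0.999, -0.0, 0.0]
ft_force: [-1.8, -0.5, 2.9]
grip_width: 0.148
grasp_force: 49.6
```

Emit:
arm_command(plan=[{"dp": [0, 0, 1], "spin": 0}, {"dp": [0, 0, 0], "spin": 0}])

```text
clock: 35.5
position: [0.6696, 0.0147, 0.2901]
ee_rot: [0.039, 0.999, -0.0, 0.0]
ft_force: [-5.4, -0.5, 9.2]
grip_width: 0.148
grasp_force: 50.6
```

Emit:
arm_command(plan=[{"dp": [0, 0, -1], "spin": 0}, {"dp": [0, 0, 0], "spin": 0}])

```text
clock: 35.7
position: [0.6697, 0.0146, 0.2902]
ee_rot: [0.039, 0.999, -0.0, 0.0]
ft_force: [-3.7, -0.6, 5.0]
grip_width: 0.153
grasp_force: 50.0
```

Emit:
arm_command(plan=[{"dp": [0, 0, 0], "spin": 0}, {"dp": [0, 0, 0], "spin": 0}, {"dp": [0, 0, 0], "spin": 0}, {"dp": [0, 0, 0], "spin": 0}, {"dp": [0, 0, 0], "spin": 0}], grip=-0.3)

```text
clock: 36.2
position: [0.6696, 0.0146, 0.2896]
ee_rot: [0.039, 0.999, -0.0, -0.0]
ft_force: [0.3, 0.2, -0.2]
grip_width: 0.649
grasp_force: 0.0
```

Emit:
arm_command(plan=[{"dp": [0, 0, -10], "spin": 0}, {"dp": [0, 0, -20], "spin": 0}, {"dp": [0, 0, -40], "spin": 0}, {"dp": [0, 0, -40], "spin": 0}, {"dp": [35, 0, -20], "spin": 0}])

```text
clock: 36.7
position: [0.6364, 0.0169, 0.4236]
ee_rot: [0.04, 0.999, 0.001, 0.003]
ft_force: [-0.4, -0.1, -0.2]
grip_width: 0.652
grasp_force: 0.0
```

Emit:
arm_command(plan=[{"dp": [45, 0, 0], "spin": 0}, {"dp": [45, 0, 0], "spin": 0}, {"dp": [45, 0, 0], "spin": 0}, {"dp": [40, 0, 0], "spin": 0}, {"dp": [0, 0, 0], "spin": 0}])

```text
clock: 37.2
position: [0.4565, 0.0326, 0.4208]
ee_rot: [0.038, 0.999, -0.003, 0.001]
ft_force: [0.4, -0.6, 0.7]
grip_width: 0.65
grasp_force: 0.0
```

```bash
python3 - <<'E'
from red import *
p,y,o=state();print(p,o["grip_width"],np.round(o["ft_force"],1))
I={"scene":viewer.camera("scene"),"top":viewer.camera("top")}
print("lens",redc(I["scene"],(316,131),16))
for c in I:
    cv2.imwrite(f"pics/end_{c}.png",I[c])
    cen=(.667,.013);w,h=460,300;q=rect(c,I[c],cen,.104,2*w,2*h,2.0)
    b,g,r=[q[...,k].astype(int) for k in range(3)];d=g-(r+b)//2
    m=((d>np.percentile(d,50)+4)&(q.max(2)>120)).astype(np.uint8);m=cv2.morphologyEx(m,cv2.MORPH_OPEN,np.ones((5,5)))
    k,lab,st,ce=cv2.connectedComponentsWithStats(m)
    for i in range(1,k):
        if st[i,4]>4000:
            (u,v),s,a=cv2.minAreaRect(np.argwhere(lab==i)[:,::-1].astype(np.float32))
            print(c,"x %.4f y %.4f"%(cen[0]-(v-h)/2e3,cen[1]-(u-w)/2e3),np.round(np.array(s)/2),round(a,1),st[i,4]//4)
E
```

```text
[0.45654644 0.03258405 0.42077231] 0.6504743822093753 [ 0.4 -0.6  0.7]
lens (array([317.02293578, 132.69724771]), np.float64(218.0))
scene x 0.6774 y 0.1310 [ 83. 151.] 4.1 8292
scene x 0.6679 y 0.0156 [ 84. 152.] 4.1 8930
scene x 0.6590 y -0.0996 [ 84. 152.] 4.5 9256
top x 0.6778 y 0.1290 [ 82. 150.] 3.7 6444
top x 0.6678 y 0.0126 [ 82. 147.] 3.6 5010
top x 0.6591 y -0.1025 [ 82. 149.] 4.2 8908
top x 0.5766 y 0.0597 [122.  86.] 84.4 7243
```

The lid reads (0.668, 0.014) at 4°, centred and square. The other two lids have not moved and the thermometer is standing. Handing in.

```bash
python3 -c "
from workcell import manip
print(manip.hand_in())"
```

```text
the job is handed in; nothing more can be done
None
```

I handed the job in at about 37 s on the clock, with no verdict returned: the thermometer was held about 38° below level on the open middle pan for over two seconds, then put back in its holder. It tipped against the pocket rim on two releases; on the third it stood upright, about 8 mm forward of where it started (allowed 15 mm). The spare lid then went on that pan, centred to about 2 mm by the cameras, and the other two lids had not moved.

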